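# Refill the bath-salt jar through the funnel

### The job

Refill the bath-salt jar: draw its wooden caddy out by the grip until the jar is well clear of the glass ledge, stand the funnel from the glass mug upright in the jar's mouth, then tip the scoopful of salt chunks into it and drop the loose chunks from the counter through it too, so that every chunk is down in the jar. Then put the funnel back in the mug, set the scoop down upright on the counter, and slide the caddy back until the whole jar stands upright under the ledge again. Do not tip the jar over, and leave the soap dish, the pill box and the other toiletries where they are.

Things in the scene. Friction and masses are not known exactly. Their poses are not given: they have to be found in the camera images.
- ledge: fixed low ledge unit: clear shelf 140 deep (x) x 420 wide (y), underside 145 and top 155 mm above the counter, open to the front (-x). Origin on the counter under the shelf's centre; front edge at x = -70 mm. Jar's bay: the middle one, between panels with inner faces at y = +-71 mm; mirror strip at the back from x = +64 mm, 195 mm high. Small things lie on the shelf
- caddy: loose wooden caddy with glass jar clamped on, one piece, 0.7 kg, slides on the counter. Origin on its underside on the jar's axis. Foot 90 x 90 x 12 mm; a neck 28 wide, 10 high runs to x = -167 mm and carries the grip. Jar outer diameter 68, inner 60, inner floor 17 and open rim 122 mm above the underside. Starts in the ledge's middle bay, its x along the ledge's within 0.06 rad, grip in front
- caddy_grip (a point): middle of the caddy's upright wooden grip block: caddy (-145, 0, 45) mm. The block is 30 (caddy x) x 14 (caddy y) mm, its top 63 mm up; pinch it from above across its 14 mm (caddy y)
- jar_mouth (a point): centre of the jar's mouth, at rim height, 122 mm above the counter
- mug: green glass toothbrush mug, no handle, loose, 0.35 kg, outer diameter 80 and inner 72 at the rim, 95 mm high; origin at the centre of its underside. The funnel starts and ends standing in it, spout down, cone on the rim, the funnel's origin about 54 mm above the mug's
- funnel: wide blue funnel, 80 g; origin at centre of the spout's lower end, z up. Spout outer diameter 49, inner 43, 26 long; cone to the rim, diameter 120, 72 mm above the origin. Rests by its cone on the jar's rim, origin then about 89 mm above the counter. Two upright ears at y = +-63 mm, 30 wide (x), 10 thick (y), tops 100 mm above the origin: pinch one across y, at 90 mm, one finger inside the cone
- scoop: metal scoop, wooden handle, 0.14 kg, lying level on the counter with its chunks. Origin under the trough's middle; x towards the open mouth. Trough inside 56 wide (y), from x = -39 mm to the lip at 69 mm (10 mm high), floor 4, sides 34 mm high. Chunks slide out when tipped nose-down some 40 to 60 degrees. Handle from x = -42 to -132 mm, 16 wide (y), 25 to 43 mm above the underside
- scoop_grip (a point): grip point in the scoop's handle near the trough: scoop (-72, 0, 34) mm; pinch across the 16 mm (scoop y)
- scoop_lip (a point): middle of the scoop's pouring lip: scoop (69, 0, 10) mm
- salt1: chunk of pink bath salt, a rounded block 18 x 16 x 14 mm (its x, y, z), 10 g; origin at its centre; starts in the scoop, if present at all
- salt2: chunk of pink bath salt, a rounded block 18 x 16 x 14 mm (its x, y, z), 10 g; origin at its centre; starts in the scoop, if present at all
- salt3: chunk of pink bath salt, a rounded block 18 x 16 x 14 mm (its x, y, z), 10 g; origin at its centre; starts in the scoop, if present at all
- salt4: chunk of pink bath salt, a rounded block 18 x 16 x 14 mm (its x, y, z), 10 g; origin at its centre; starts in the scoop, if present at all
- salt5: chunk of pink bath salt, a rounded block 18 x 16 x 14 mm (its x, y, z), 10 g; origin at its centre; starts in the scoop, if present at all
- stray1: chunk of pink bath salt, a rounded block 18 x 16 x 14 mm (its x, y, z), 10 g; origin at its centre; starts loose on the counter, if present at all
- stray2: chunk of pink bath salt, a rounded block 18 x 16 x 14 mm (its x, y, z), 10 g; origin at its centre; starts loose on the counter, if present at all
- stray3: chunk of pink bath salt, a rounded block 18 x 16 x 14 mm (its x, y, z), 10 g; origin at its centre; starts loose on the counter, if present at all
- soap_dish: white ceramic soap dish with a bar of soap, 110 x 75 mm, 41 high, origin under its centre; leave it
- pill_box: small white pill box with a flip lid, 45 x 60 x 23 mm, on the counter, origin under its centre; leave it
Mind the look-alikes: they are no part of the job. Of the things that look like the caddy, the largest one is meant.

How it is judged (in metres and radians):
On the way, in this order (a step that is already met when the one before it is completed fails the run):
1. the jar is drawn out clear of the ledge (x of jar_mouth in the frame of ledge below -0.11 m and angle between caddy's own z axis and vertical below 0.1 rad), for 0.2 s.
2. the funnel stands upright in the jar's mouth (horizontal distance between funnel and jar_mouth below 0.012 m and z of funnel in the frame of caddy between 0.07 and 0.1 m and angle between funnel's own z axis and vertical below 0.2 rad), for 0.2 s.
3. the scoop is tipped over the funnel (angle between scoop's own z axis and vertical above 0.35 rad and horizontal distance between scoop_lip and jar_mouth below 0.07 m and height (world z) of scoop_lip above 0.12 m), for 0.1 s.
4. every salt chunk is down in the jar (horizontal distance between each of salt1, salt2, salt3, salt4, salt5, stray1, stray2, stray3 and jar_mouth below 0.033 m and z of salt1 in the frame of caddy between 0.01 and 0.08 m and z of salt2 in the frame of caddy between 0.01 and 0.08 m and z of salt3 in the frame of caddy between 0.01 and 0.08 m and z of salt4 in the frame of caddy between 0.01 and 0.08 m and z of salt5 in the frame of caddy between 0.01 and 0.08 m and z of stray1 in the frame of caddy between 0.01 and 0.08 m and z of stray2 in the frame of caddy between 0.01 and 0.08 m and z of stray3 in the frame of caddy between 0.01 and 0.08 m), for 0.3 s.
5. the funnel stands in the mug again (horizontal distance between funnel and mug below 0.02 m and z of funnel in the frame of mug between 0.03 and 0.065 m and angle between funnel's own z axis and vertical below 0.25 rad and angle between mug's own z axis and vertical below 0.1 rad), for 0.2 s.
At the end, for the whole second after the job is handed in: All chunks down in the jar; funnel upright in the mug (tilt under 0.25 rad); scoop level on the counter; jar upright in the ledge's middle bay, its whole wall behind the shelf's front edge (axis at least 35 mm behind it, at most 40 mm off the bay's middle); all at rest (all of step 4 and all of step 5 and x of jar_mouth in the frame of ledge between -0.035 and 0.05 m and y of jar_mouth in the frame of ledge between -0.04 and 0.04 m and angle between caddy's own z axis and vertical below 0.1 rad and height (world z) of scoop below 0.012 m and angle between scoop's own z axis and vertical below 0.15 rad and linear speed of each of caddy, funnel, scoop, mug below 0.03 m/s); the robot touches nothing.
It fails at once if the jar is tipped over (more than 0.5 rad) (angle between caddy's own z axis and vertical above 0.5 rad).
It fails at once if the soap dish or the pill box is knocked more than 3 cm from its place (distance of any of soap_dish, pill_box from where it was at the start of the episode above 0.03 m).
Of salt1, salt2, salt3, salt4, salt5 only 3 to 5 are there at a start; the rules pass over those that are not, and their reading is None.
Of stray1, stray2, stray3 only 1 to 3 are there at a start; the rules pass over those that are not, and their reading is None.
At some moment in a run one of stray1, stray2, stray3, scoop, salt1, salt2, salt3, salt4, salt5 may be knocked a few centimetres aside while the robot is not near it.
It also fails if it takes over 210 s, if anything falls off the work surface, if the arm or the gripper's body presses on something with over 40 N, if the wrist force passes 120 N, or if a joint passes its speed limit or range.

### The arm

A 7-joint arm with a two-finger parallel gripper is mounted at the origin on the work surface. World frame = base frame: x ahead of the robot, y to its left, z up, the work surface at z = 0. Lengths are in mm, angles in rad, forces in N, time in s.
With the tool pointing down it reaches from about 400 to 875 mm from the base axis. Payload 4.4 kg.
Tool frame: the origin (TCP) lies at the very end of the fingers, on their centre line; the grasp point (between the pads) lies 19 mm behind it; z points along the fingers, x is the direction in which the jaws open and shut, and the axes are right-handed (so a half turn about z gives the same grasp; the last joint's range is limited). The gripper opens to 85 mm and grips with 20 to 120 N. Pads are 22 mm wide; open, the fingers measure 114 mm over their backs; the gripper's body (76 mm by 85 mm) begins 54 mm behind the grasp point. The pads swing forward as they close: fully open they stand 13 mm farther back than shut.
Start: joints at [-1.302, 0.628, 0.038, 1.517, -0.027, 0.996, -0.02], TCP at [213.554, 613.932, 231.313] pointing down, gripper open.
Joint ranges: [-3.06, 3.06], [-0.37, 2.12], [-1.25, 1.32], [0.18, 2.47], [-1.1, 4.24], [0.23, 1.98], [-2.94, 2.94]. Speed limits (rad/s): [2.57, 2.57, 3.14, 3.14, 3.14, 3.14, 3.14].

### API

Orientations are given as [roll, pitch, yaw] about the fixed x, y, z axes, in that order (R = Rz(yaw) Ry(pitch) Rx(roll)).
In Python, from cell import ctrl gives the robot as it stands.
- The arm moves only by the shell command python3 -m creep 'ROWS'. ROWS is text: rows parted by semicolons, each of 7 numbers parted by spaces: the shift along the tool's x, y, z in units of 40 mm (1.0 is 40 mm), then the turn, a rotation vector about the tool's x, y, z in degrees, then the closure, from 0 (fully open) to 1 (shut). In form: x y z rx ry rz grip; .... A call has 1 to 10 rows; each row is the pose to reach, as a shift and turn from the pose commanded when the call began, along the tool's axes at that moment; what a row does not reach only later rows make up. A row lasts 1/12 s, in which the tool goes at most 41.7 mm and 7.16 degrees, less where a joint would pass 70% of its speed; a pose out of reach is approached as far as the arm can. A call with a gripper value outside its range is refused whole. The fingers move at their own pace and stop on an object; the grip force is fixed at half the most. Time passes only in rows, so rows that repeat a pose let the fingers close. It gives the time, the measured TCP pose, the force and the opening at its end, in the units of the state.
- ctrl.read_state(): the state, without advancing time (a new reading comes with each control period).
- ctrl.get_image(name): name is "side" or "top" or "wrist"; returns a dict with "img" (400x640x3 uint8, red, green, blue), "vfov" (degrees; the focal length in pixels is half the picture's height over the tangent of half this angle, whatever the lens; pixels are square), "cx", "cy" (the principal point, pixels), "distortion" ([k1, k2, p1, p2, k3] as OpenCV has them; the pictures are not rectified), "T" (4x4, takes a point from camera to world coordinates); the wrist camera has in their place "tool_from_camera" (4x4, takes a point from camera to tool coordinates, whose origin is the TCP and whose axes are the tool frame's). Camera axes: x right, y up, looking along -z (the intrinsics and any distortion apply to the point x, -y, -z); pixel columns grow to the right and rows downward; lengths in mm; the calibration is good to about 2 mm. A picture is of the moment at which its call begins: read the wrist's pose just before it. There is no depth.
- ctrl.finish_job(): hands the job in, once; it reports no verdict.
Trained networks look in the newest picture that a camera, given by its name, has taken for a name from the list of things; names that differ only in an ending like _2 or _b are one class to them, and where a whole thing is asked for, a point or a joint stands for the part that bears it (a point fixed in the world has none). Each returns a list of dicts, best first, with "score" (0 to 1); they miss things now and then, are a little off and sometimes report something else, mostly with a low value. They report only what shows in the picture. A call takes as long as a camera call. They do not tell look-alikes from the thing itself.
- ctrl.boxes_of(camera, thing): "rect" ([left, top, right, bottom] in pixels, round what is visible of it).
- ctrl.cut_out(camera, thing): "pixels" (400x640 bool, what is visible of it) and "rect" ([left, top, right, bottom] in pixels, round what is visible of it).
The state is a dict: "clock": time; "qpos": joint angles; "qd": joint speeds; "tau": joint torques, N m; "eef_pos": TCP position; "tool_rot": TCP orientation; "force": force on the tool from outside, world axes, zero at the start; "torque": the same for the moment, N m; "width": finger opening in mm.
Only numpy, scipy, OpenCV 4.12 (cv2) and the standard library are available. Lean on these libraries where they do the work, as an engineer would, in place of code of your own. Each camera call takes 0.05 s, during which the arm holds its last target.

## Working session

There is one attempt and no reset: what is moved stays moved. The work goes in short steps, Python scripts to look and compute and a shell command to move; the robot and the scene stay as the last step left them, time stands still between calls to the robot, and variables do not carry over. Pictures are saved under pics/ and viewed, and the job is handed in when it is done.

```bash
ls; mkdir -p pics; cat > h.py <<'E'
import numpy as np, cv2
from cell import ctrl
def snap(name,fn=None):
    st=ctrl.read_state(); im=ctrl.get_image(name)
    im['state']=st
    if fn: cv2.imwrite('pics/'+fn,im['img'][:,:,::-1])
    return im
E
python3 - <<'E'
from h import *
for n in('side','top','wrist'):
    im=snap(n,n+'0.png'); print({k:(np.round(v,3).tolist() if not isinstance(v,dict) else 0) for k,v in im.items() if k not in('img','state')})
print(ctrl.read_state())
E
```

```text
pics
{'vfov': 57.829, 'cx': 315.966, 'cy': 190.0, 'distortion': [-0.008, 0.0, 0.0, 0.0, 0.0], 'T': [[-0.954, 0.144, -0.262, 334.082], [-0.298, -0.515, 0.803, 771.364], [-0.019, 0.845, 0.535, 621.25], [0.0, 0.0, 0.0, 1.0]]}
{'vfov': 48.782, 'cx': 321.655, 'cy': 197.647, 'distortion': [-0.029, 0.0, 0.0, 0.0, 0.0], 'T': [[0.01, 0.986, -0.166, 400.549], [-1.0, 0.01, -0.006, -4.906], [-0.004, 0.166, 0.986, 1182.064], [0.0, 0.0, 0.0, 1.0]]}
{'vfov': 66.114, 'cx': 311.691, 'cy': 198.602, 'distortion': [0.007, 0.0, 0.0, 0.0, 0.0], 'tool_from_camera': [[1.0, 0.001, 0.001, 0.306], [0.001, -0.949, -0.316, -80.755], [0.0, 0.316, -0.949, -143.35], [0.0, 0.0, 0.0, 1.0]]}
{'clock': 0.15, 'qpos': array([-1.30179382,  0.62916774,  0.03843573,  1.5181244 , -0.02702988,
        0.99630153, -0.0200084 ]), 'qd': array([ 0.00167975, -0.00224113, -0.00058825, -0.0028701 , -0.00045236,
       -0.00171836,  0.00132953]), 'tau': array([ 3.00118212e-03, -5.63810241e+01,  1.22761700e+00, -1.93654418e+01,
        1.09653323e-02,  7.38399307e-03, -1.33654325e-06]), 'eef_pos': array([213.37727361, 613.47907747, 230.58246193]), 'tool_rot': array([-3.14156900e+00,  1.48418483e-03,  1.23597974e+00]), 'force': array([-0.51504686,  0.04053522,  0.32057464]), 'torque': array([-0.03367198,  0.0176697 , -0.02936734]), 'width': 85.55350296149798}
```

View pics/side0.png

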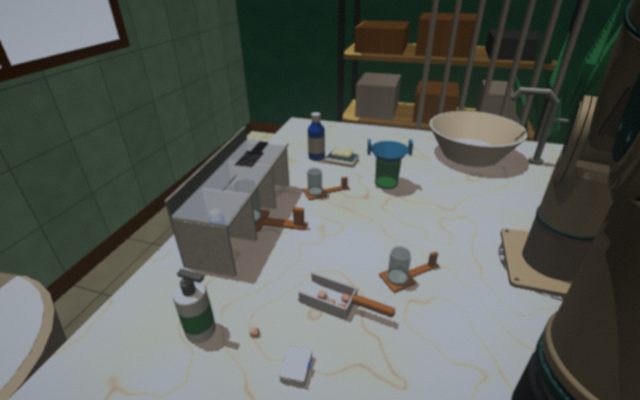

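View pics/top0.png

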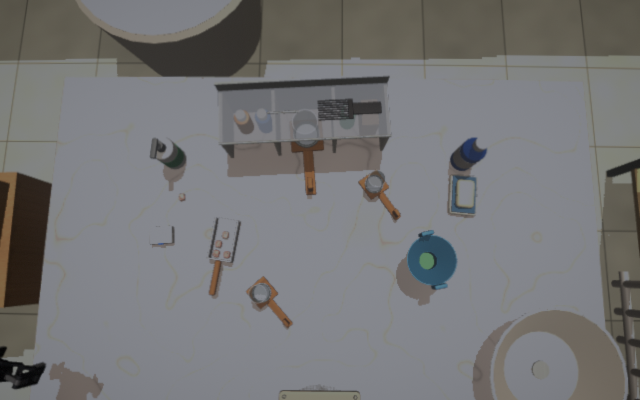

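View pics/wrist0.png

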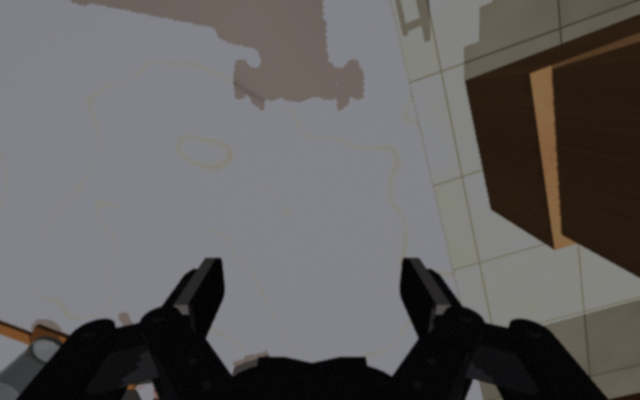

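The side and top views show the ledge (top view, 218–390 × 78–150), with the large caddy's grip near (310,185). The scoop with about 4 chunks is at (225,240), one stray at (182,197), the funnel and mug at (432,260), two small decoy caddies, and the pill box at (162,235). I'll zoom in next.

```bash
cat >> h.py <<'E'
from scipy.spatial.transform import Rotation as Ro
def campose(im):
    if 'T' in im: return np.array(im['T'],float)
    s=im['state']; W=np.eye(4); W[:3,:3]=Ro.from_euler('xyz',s['tool_rot']).as_matrix(); W[:3,3]=s['eef_pos']
    return W@np.array(im['tool_from_camera'])
def K(im):
    f=200/np.tan(np.radians(im['vfov'])/2); return np.array([[f,0,im['cx']],[0,f,im['cy']],[0,0,1.]])
def ray(im,uv):
    uv=np.atleast_2d(np.array(uv,float)); n=cv2.undistortPoints(uv[:,None,:],K(im),np.array(im['distortion'],float))[:,0]
    T=campose(im); d=np.c_[n[:,0],-n[:,1],-np.ones(len(n))]@T[:3,:3].T
    return T[:3,3],d
def plane(im,uv,z):
    o,d=ray(im,uv); t=(z-o[2])/d[:,2]; return o+d*t[:,None]
def proj(im,P):
    P=np.atleast_2d(np.array(P,float)); T=campose(im); c=(P-T[:3,3])@T[:3,:3]
    c=c*[1,-1,-1]; return cv2.projectPoints(c,np.zeros(3),np.zeros(3),K(im),np.array(im['distortion'],float))[0][:,0]
def tri(obs):
    A=np.zeros((3,3));b=np.zeros(3)
    for im,uv in obs:
        o,d=ray(im,uv); d=d[0]/np.linalg.norm(d[0]); M=np.eye(3)-np.outer(d,d); A+=M;b+=M@o
    return np.linalg.solve(A,b)
def crop(im,r,s,fn):
    l,t,R,b=r; cv2.imwrite('pics/'+fn,cv2.resize(im['img'][t:b,l:R,::-1],None,fx=s,fy=s,interpolation=cv2.INTER_CUBIC))
E
python3 - <<'E'
from h import *
t=snap('top');s=snap('side')
crop(t,(130,70,400,340),2.2,'t1.png'); crop(t,(350,120,640,400),2,'t2.png'); crop(s,(150,100,450,390),2,'s1.png')
for n,im in(('top',t),('side',s)):
  for th in('scoop','salt1','stray1','caddy','caddy_grip','mug','funnel','pill_box','soap_dish'):
    print(n,th,[(np.round(b['rect']).tolist(),round(b['score'],2)) for b in ctrl.boxes_of(n,th)])
E
```

```text
top scoop [([206.0, 215.0, 237.0, 293.0], 0.75)]
top salt1 [([214.0, 243.0, 218.0, 245.0], 0.56), ([225.0, 249.0, 231.0, 258.0], 0.52), ([223.0, 228.0, 234.0, 237.0], 0.5), ([216.0, 72.0, 392.0, 156.0], 0.45), ([215.0, 250.0, 220.0, 258.0], 0.4)]
top stray1 [([289.0, 140.0, 325.0, 198.0], 0.4)]
top caddy [([358.0, 171.0, 400.0, 217.0], 0.76), ([243.0, 277.0, 291.0, 333.0], 0.69), ([292.0, 142.0, 324.0, 194.0], 0.6), ([406.0, 230.0, 455.0, 289.0], 0.25)]
top caddy_grip [([360.0, 167.0, 401.0, 218.0], 0.91), ([291.0, 137.0, 324.0, 194.0], 0.88), ([249.0, 278.0, 290.0, 329.0], 0.82), ([217.0, 242.0, 221.0, 248.0], 0.26)]
top mug [([421.0, 252.0, 436.0, 269.0], 0.78)]
top funnel [([405.0, 230.0, 454.0, 286.0], 0.78)]
top pill_box [([151.0, 228.0, 175.0, 243.0], 0.76), ([177.0, 191.0, 187.0, 200.0], 0.73)]
top soap_dish [([449.0, 172.0, 476.0, 218.0], 0.64), ([421.0, 253.0, 439.0, 270.0], 0.18)]
side scoop [([297.0, 271.0, 395.0, 320.0], 0.74), ([166.0, 126.0, 291.0, 276.0], 0.59)]
side salt1 [([342.0, 295.0, 347.0, 298.0], 0.6)]
side stray1 [([253.0, 326.0, 258.0, 334.0], 0.66)]
side caddy [([301.0, 172.0, 347.0, 201.0], 0.75), ([381.0, 244.0, 438.0, 292.0], 0.57), ([249.0, 189.0, 303.0, 232.0], 0.2)]
side caddy_grip [([380.0, 245.0, 438.0, 291.0], 0.8), ([250.0, 186.0, 306.0, 231.0], 0.7), ([305.0, 168.0, 347.0, 203.0], 0.7)]
side mug [([375.0, 164.0, 399.0, 191.0], 0.9)]
side funnel [([368.0, 141.0, 416.0, 166.0], 0.66)]
side pill_box [([278.0, 345.0, 311.0, 387.0], 0.7)]
side soap_dish [([325.0, 148.0, 357.0, 167.0], 0.57)]
```

View pics/t1.png

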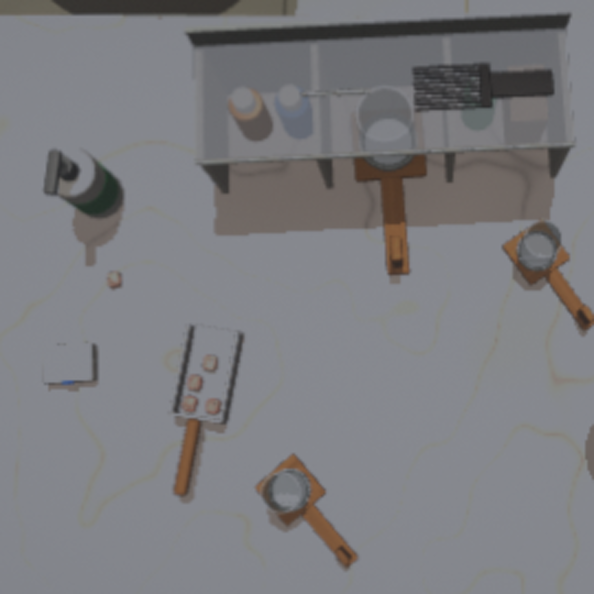

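View pics/t2.png

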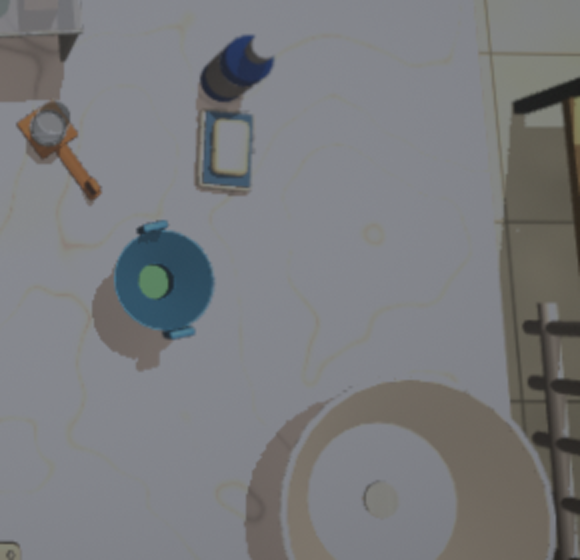

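View pics/s1.png

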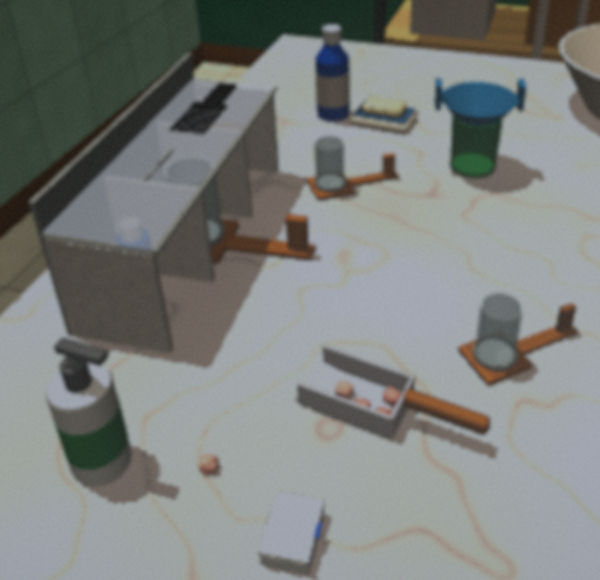

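```bash
python3 - <<'E'
from h import *
t=snap('top');s=snap('side')
crop(t,(280,130,340,200),8,'t3.png'); crop(s,(245,185,315,235),9,'s3.png');crop(t,(400,225,460,295),8,'t4.png'); crop(t,(195,205,245,300),6,'t5.png');
E
```

```text
(no output)
```

View pics/t3.png

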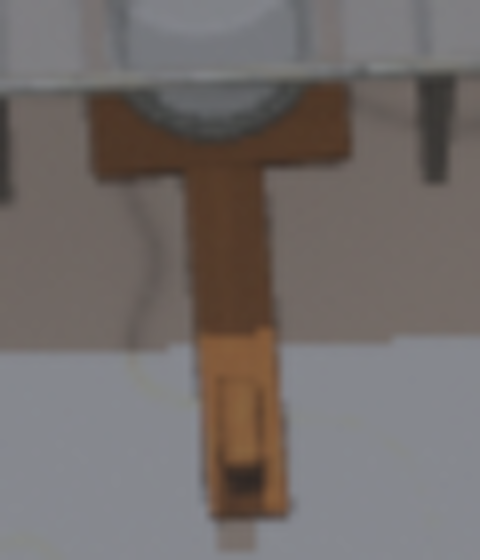

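View pics/s3.png

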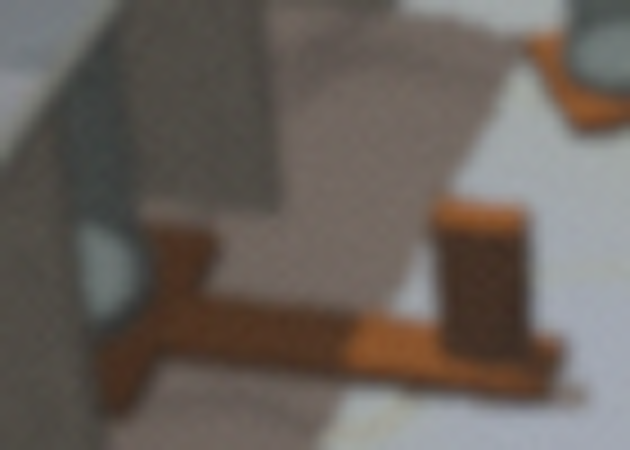

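View pics/t4.png

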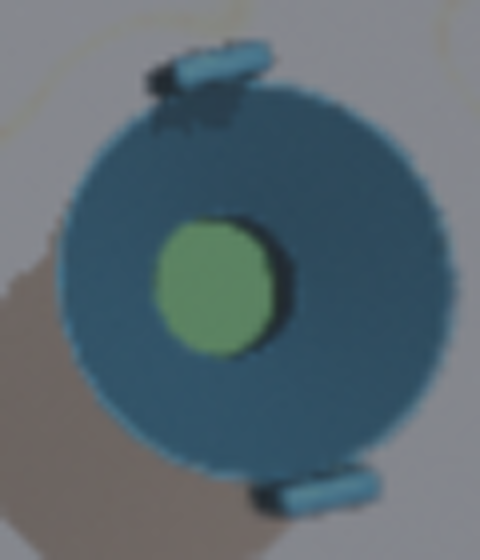

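View pics/t5.png

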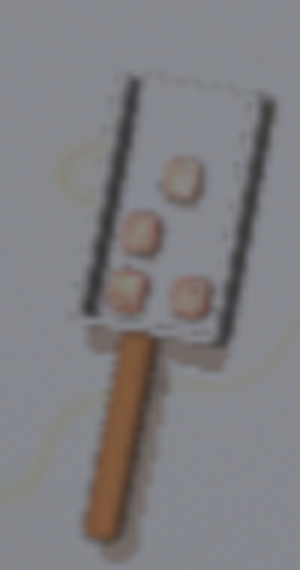

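```bash
python3 - <<'E'
from h import *
t=snap('top');s=snap('side')
def T3(x,y,z): return plane(t,(280+x/8-.44,130+y/8-.44),z)[0]
def T4(x,y,z): return plane(t,(400+x/8-.44,225+y/8-.44),z)[0]
def T5(x,y,z): return plane(t,(195+x/6-.42,205+y/6-.42),z)[0]
r=lambda a:np.round(a,1).tolist()
g=[T3(*p,63) for p in((218,378),(262,378),(268,465),(225,465))]
print('grip corners',[r(p) for p in g],r(np.mean(g,0)))
print('side grip',r(plane(s,(245+480/9,185+217/9),63)[0]))
for p in((212,515),(288,515),(187,170),(262,165)): print('neck',r(T3(*p,11)))
for p in((97,178),(350,155)): print('foot front corners',r(T3(*p,12)))
for u in((218,144),(250,142),(388,137)): print('ledge front',r(plane(t,u,155)[0]))
print('ledge front side cam', [r(plane(s,u,155)[0]) for u in((191,253),(238,270))])
for p in((225,65),(330,492)): print('ear',r(T4(*p,154)))
print('rim c',r(T4(257,280,126)),'spoutbottom/mugfloor',r(T4(212,287,6)))
for p in((257,85),(257,475),(60,280),(455,280)): print('rim',r(T4(*p,126)))
for p in((133,78,30),(270,98,30),(90,318,34),(228,345,34),(138,335,43),(102,540,43)): print('scoop',r(T5(*p)))
for p in((184,180),(142,233),(128,290),(190,297)): print('salt',r(T5(*p,11)))
print('stray',r(plane(t,(182,196.5),7)[0]),r(plane(s,(254,331.5),7)[0]))
print('pill',r(plane(t,(163,235),12)[0]),'soap',r(plane(t,(463,195),15)[0]))
print('mug side bottom c',r(plane(s,(387,182),0)[0]))
print('decoy',r(plane(t,(262,293),20)[0]),r(plane(t,(285,322),20)[0]))
E
```

```text
grip corners [[642.8, 40.4, 63.0], [642.9, 26.2, 63.0], [614.3, 23.8, 63.0], [614.1, 37.7, 63.0]] [628.5, 32.0, 63.0]
side grip [624.3, 36.1, 63.0]
neck [606.8, 43.8, 11.0]
neck [607.1, 18.2, 11.0]
neck [726.9, 54.4, 11.0]
neck [728.9, 28.7, 11.0]
foot front corners [723.5, 85.1, 12.0]
foot front corners [732.4, -1.5, 12.0]
ledge front [702.0, 252.8, 155.0]
ledge front [707.6, 175.4, 155.0]
ledge front [723.2, -158.0, 155.0]
ledge front side cam [[725.1, 349.9, 155.0], [617.1, 365.1, 155.0]]
ear [492.6, -247.5, 154.0]
ear [370.3, -274.3, 154.0]
rim c [431.2, -261.9, 126.0] spoutbottom/mugfloor [432.3, -276.1, 6.0]
rim [489.2, -263.6, 126.0]
rim [374.3, -260.2, 126.0]
rim [430.7, -203.3, 126.0]
rim [431.7, -320.9, 126.0]
scoop [538.0, 277.5, 30.0]
scoop [529.8, 216.8, 30.0]
scoop [433.1, 290.1, 34.0]
scoop [422.3, 229.8, 34.0]
scoop [425.9, 266.8, 43.0]
scoop [339.8, 278.0, 43.0]
salt [495.0, 257.2, 11.0]
salt [471.3, 274.8, 11.0]
salt [446.2, 279.8, 11.0]
salt [443.4, 252.2, 11.0]
stray [597.2, 380.7, 7.0] [596.9, 379.0, 7.0]
pill [491.8, 423.6, 12.0] soap [607.4, -378.6, 15.0]
mug side bottom c [427.0, -272.7, 0.0]
decoy [344.3, 153.2, 20.0] [272.2, 92.0, 20.0]
```

```bash
cat >> h.py <<'E'
def Rm(rpy): return Ro.from_euler('xyz',rpy).as_matrix()
def row(pos,rpy,grip=0,st=None):
    st=st or ctrl.read_state(); R=Rm(st['tool_rot'])
    d=R.T@(np.array(pos,float)-st['eef_pos'])/40
    rv=np.degrees(Ro.from_matrix(R.T@Rm(rpy)).as_rotvec())
    D=np.linalg.norm(d)*40; A=np.linalg.norm(rv)
    print(' '.join('%.3f'%v for v in d),' '.join('%.2f'%v for v in rv),grip,' | rows>=%.1f'%max(D/41.7,A/7.16))
E
python3 -c "
from h import *
import math
row([628,33,230],[math.pi,0,1.657])"
```

```text
-10.312 14.558 0.032 -0.00 -0.00 -24.12 0  | rows>=17.1
```

```bash
python3 -m creep '-10.31 14.56 0.03 0 0 -24.1 0;-10.31 14.56 0.03 0 0 -24.1 0;-10.31 14.56 0.03 0 0 -24.1 0;-10.31 14.56 0.03 0 0 -24.1 0;-10.31 14.56 0.03 0 0 -24.1 0;-10.31 14.56 0.03 0 0 -24.1 0;-10.31 14.56 0.03 0 0 -24.1 0;-10.31 14.56 0.03 0 0 -24.1 0;-10.31 14.56 0.03 0 0 -24.1 0;-10.31 14.56 0.03 0 0 -24.1 0'
python3 -c "
from h import *
import math
print(ctrl.read_state()['qpos'])
row([628,33,230],[math.pi,0,1.657])"
```

```text
clock: 2.18
eef_pos: [456.6, 273.0, 230.9]
tool_rot: [3.141, -0.0, 1.657]
force: [0.3, 0.3, 0.3]
width: 85.9
[-0.54575605  0.45971792 -0.06627501  1.84636892  0.03960144  0.83613436
  1.02496795]
-6.346 3.755 0.023 0.03 -0.02 -0.02 0  | rows>=7.1
```

```bash
python3 -m creep '-6.34 3.75 0.02 0 0 0 0;-6.34 3.75 0.02 0 0 0 0;-6.34 3.75 0.02 0 0 0 0;-6.34 3.75 0.02 0 0 0 0;-6.34 3.75 0.02 0 0 0 0;-6.34 3.75 0.02 0 0 0 0;-6.34 3.75 0.02 0 0 0 0;-6.34 3.75 0.02 0 0 0 0;-6.34 3.75 0.02 0 0 0 0'
python3 - <<'E'
from h import *
w=snap('wrist','w1.png'); print(w['state']['eef_pos'],w['state']['qpos'])
print(proj(w,[[613,31,63],[643,34,63],[628,33,63]]))
E
```

```text
clock: 2.93
eef_pos: [628.0, 30.5, 229.4]
tool_rot: [3.141, 0.002, 1.65]
force: [0.5, 0.8, -0.6]
width: 85.3
[628.04392629  30.54063301 229.38694755] [-0.06727018  0.59824432 -0.04441814  1.58195477  0.03287731  0.96176604
  1.52716071]
[[313.61418819 163.96888075]
 [314.16900014 192.10240101]
 [314.37524382 178.28301354]]
```

View pics/w1.png

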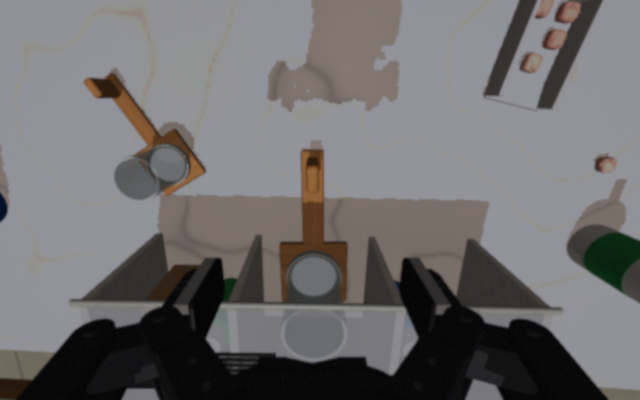

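The wrist view (image up is toward the robot) shows the grip top at (312,175), centred between the fingers at 222 and 402. I'll descend and close.

```bash
python3 -m creep '0 0 5.1 0 0 0 0;0 0 5.1 0 0 0 0;0 0 5.1 0 0 0 0;0 0 5.1 0 0 0 0;0 0 5.1 0 0 0 0;0 0 5.1 0 0 0 0;0 0 5.1 0 0 0 0;0 0 5.1 0 0 0 1;0 0 5.1 0 0 0 1;0 0 5.1 0 0 0 1'; python3 -m creep '0 0 0 0 0 0 1;0 0 0 0 0 0 1;0 0 0 0 0 0 1;0 0 0 0 0 0 1;0 0 0 0 0 0 1;0 0 0 0 0 0 1'
```

```text
clock: 3.82
eef_pos: [629.0, 35.5, 29.0]
tool_rot: [3.136, -0.0, 1.657]
force: [-0.4, 0.2, 0.0]
width: 51.6
clock: 4.32
eef_pos: [627.6, 34.1, 27.1]
tool_rot: [3.14, 0.001, 1.655]
force: [-0.8, -1.3, 6.8]
width: 13.2
```

```bash
python3 -m creep '0 -0.3 0 0 0 0 1;0 -0.7 0 0 0 0 1;0 -1.2 0 0 0 0 1;0 -1.7 0 0 0 0 1;0 -2.2 0 0 0 0 1;0 -2.7 0 0 0 0 1;0 -3.2 0 0 0 0 1;0 -3.6 0 0 0 0 1;0 -3.9 0 0 0 0 1;0 -4.2 0 0 0 0 1'; python3 -m creep '0 0 0 0 0 0 1;0 0 0 0 0 0 1;0 0 0 0 0 0 1;0 0 0 0 0 0 1'
python3 - <<'E'
from h import *
w=snap('wrist','w2.png'); print(w['state']['eef_pos'],w['state']['tool_rot'])
t=snap('top','t6.png')
E
```

```text
clock: 5.15
eef_pos: [464.7, 21.6, 27.1]
tool_rot: [3.137, 0.0, 1.656]
force: [3.7, -0.1, -2.6]
width: 13.5
clock: 5.48
eef_pos: [462.4, 20.5, 27.1]
tool_rot: [-3.141, 0.001, 1.657]
force: [-1.4, 0.3, 12.7]
width: 13.2
[462.42446888  20.52094739  27.05768783] [-3.14136687e+00  5.92305434e-04  1.65650009e+00]
```

View pics/w2.png

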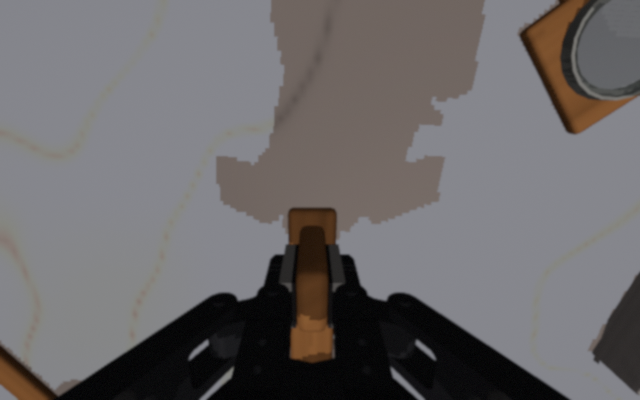

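View pics/t6.png

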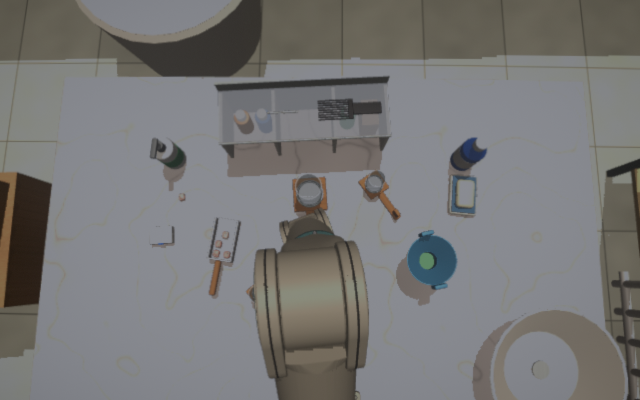

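Jar foot now at (310,195), well clear of the ledge front (row ~145). I'll release, lift and look at the scene without the arm in the way.

```bash
python3 -m creep '0 0 0 0 0 0 0;0 0 0 0 0 0 0;0 0 0 0 0 0 0;0 0 0 0 0 0 0;0 0 0 0 0 0 0;0 0 -5.4 0 0 0 0;0 0 -5.4 0 0 0 0;0 0 -5.4 0 0 0 0;0 0 -5.4 0 0 0 0;0 0 -5.4 0 0 0 0'; python3 -m creep '0 0 -1 0 0 0 0;0 0 -1 0 0 0 0;0 0 -1 0 0 0 0'
python3 - <<'E'
from h import *
import math
w=snap('wrist','w3.png')
row([370,-274,250],[math.pi,0,.215])
E
```

```text
clock: 6.42
eef_pos: [461.5, 20.7, 236.1]
tool_rot: [-3.139, 0.0, 1.657]
force: [1.7, -0.7, -0.3]
width: 85.2
clock: 6.67
eef_pos: [463.5, 20.8, 276.4]
tool_rot: [3.138, 0.001, 1.656]
force: [-0.1, -0.4, -0.8]
width: 85.3
-7.140 -2.924 0.625 0.00 0.06 82.57 0  | rows>=11.5
```

View pics/w3.png

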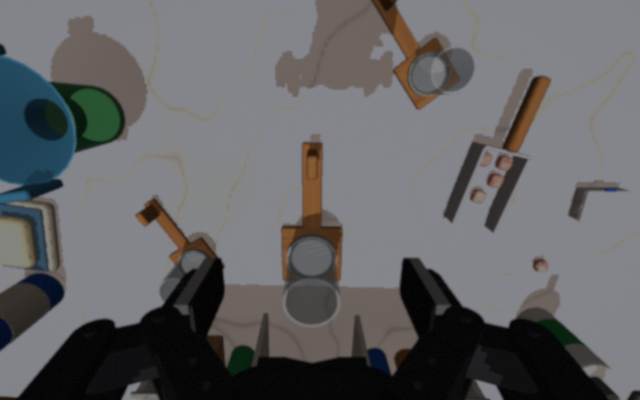

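The jar rim is at about (312,302) and the scoop with its 4 chunks at (487,185). One stray is at (540,264). Next is the funnel.

```bash
python3 -m creep '-7.14 -2.92 0.62 0 0 82.5 0;-7.14 -2.92 0.62 0 0 82.5 0;-7.14 -2.92 0.62 0 0 82.5 0;-7.14 -2.92 0.62 0 0 82.5 0;-7.14 -2.92 0.62 0 0 82.5 0;-7.14 -2.92 0.62 0 0 82.5 0;-7.14 -2.92 0.62 0 0 82.5 0;-7.14 -2.92 0.62 0 0 82.5 0;-7.14 -2.92 0.62 0 0 82.5 0;-7.14 -2.92 0.62 0 0 82.5 0'
python3 - <<'E'
from h import *
import math
w=snap('wrist','w4.png')
print(ctrl.read_state()['qpos'])
t=snap('top');crop(t,(280,150,340,220),8,'t7.png')
row([370,-274,250],[math.pi,0,.215])
E
```

```text
clock: 7.55
eef_pos: [368.0, -274.8, 247.6]
tool_rot: [-3.138, 0.005, 0.396]
force: [-0.4, 0.8, -0.9]
width: 85.1
[ 0.4671067   0.34163427  0.14537007  2.00450515 -0.06405883  0.80591534
  1.0414688 ]
0.020 0.025 -0.053 -0.17 0.31 10.89 0  | rows>=1.5
```

View pics/w4.png

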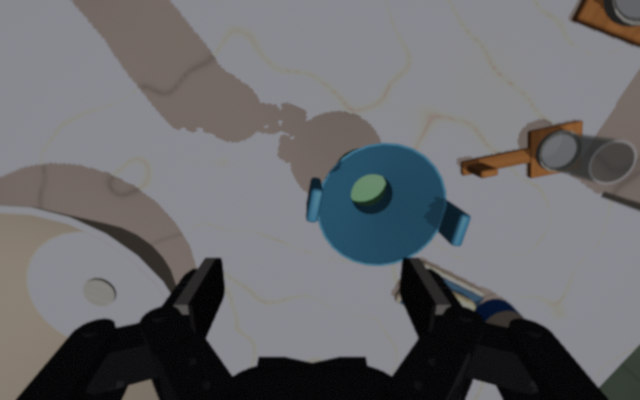

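View pics/t7.png

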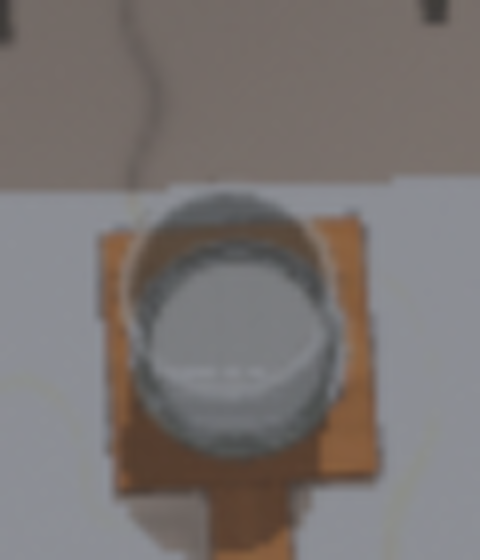

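```bash
python3 -m creep '0.02 0.02 -0.05 0 0 10.9 0;0.02 0.02 -0.05 0 0 10.9 0;0.02 0.02 -0.05 0 0 10.9 0;0.02 0.02 -0.05 0 0 10.9 0'
python3 - <<'E'
from h import *
import math
w=snap('wrist','w5.png')
crop(w,(240,120,480,300),3.3,'w5c.png')
t=snap('top')
def T(x,y,z): return plane(t,(280+x/8-.44,150+y/8-.44),z)[0]
print('foot',np.mean([T(*p,12) for p in((100,235),(358,215),(380,475),(115,495))],0),'rim',T(228,294,122), 'base',T(238,350,12))
print(w['state']['eef_pos'],w['state']['tool_rot'],proj(w,[[370.3,-274.3,154],[492.6,-247.5,154],[431,-262,126]]))
E
```

```text
clock: 7.98
eef_pos: [371.0, -273.5, 250.9]
tool_rot: [-3.141, 0.003, 0.221]
force: [0.6, 0.6, -0.7]
width: 85.5
foot [607.03710821  34.95072937  12.        ] rim [606.29420033  34.61256191 122.        ] base [608.46782073  35.0463462   12.        ]
[ 370.95372957 -273.51789194  250.91896998] [-3.14051006  0.0034795   0.2214646 ] [[310.63689437 200.81856695]
 [462.63705048 201.73578911]
 [378.7055235  192.3617942 ]]
```

View pics/w5c.png

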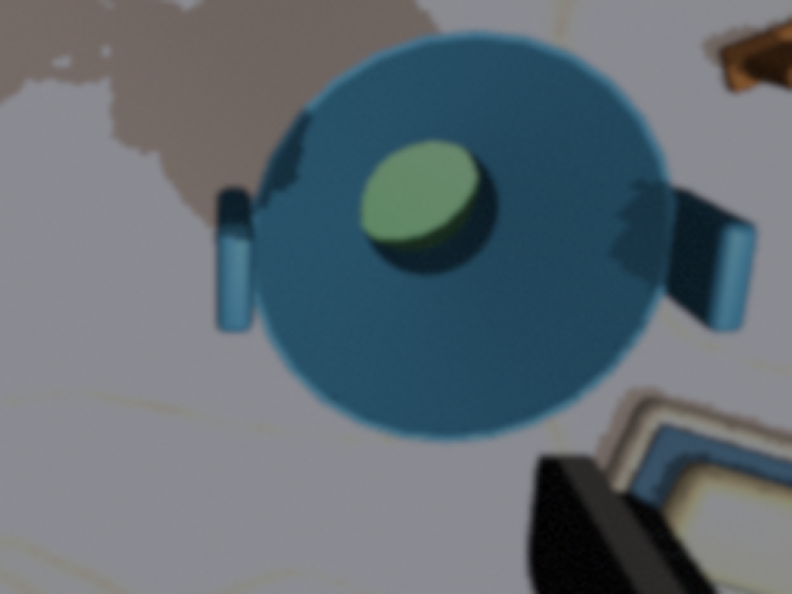

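```bash
python3 -m creep '0 0.06 1 0 0 0 0;0 0.06 2 0 0 0 0;0 0.06 2.8 0 0 0 0;0 0.06 3.1 0 0 0 0;0 0.06 3.1 0 0 0 0;0 0.06 3.1 0 0 0 0'
python3 - <<'E'
from h import *
import math
row([370.6,-275.8,125.5],[math.pi,0,.218],1)
w=snap('wrist','w6.png')
E
```

```text
clock: 8.58
eef_pos: [371.3, -276.5, 127.4]
tool_rot: [-3.141, 0.003, 0.217]
force: [0.8, 0.4, -0.7]
width: 85.5
-0.013 -0.022 0.048 -0.05 0.16 -0.04 1  | rows>=0.1
```

View pics/w6.png

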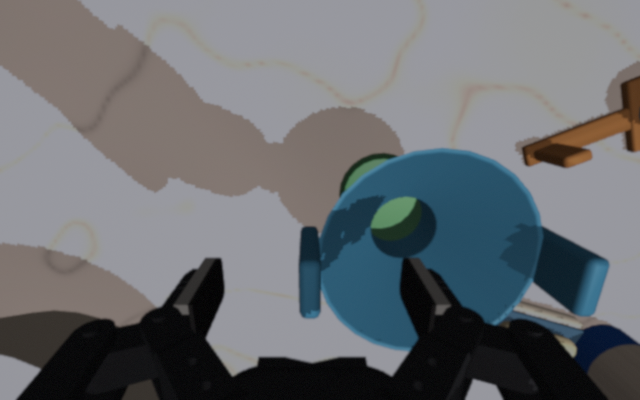

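```bash
python3 -m creep '0 0 0.05 0 0 0 1;0 0 0.05 0 0 0 1;0 0 0.05 0 0 0 1;0 0 0.05 0 0 0 1;0 0 0.05 0 0 0 1;0 0 0.05 0 0 0 1;0 0 0.05 0 0 0 1;0 0 0.05 0 0 0 1'
python3 - <<'E'
from h import *
s=snap('side');crop(s,(340,110,440,210),6,'s8.png')
t=snap('top','t8.png')
E
```

```text
clock: 9.3
eef_pos: [371.3, -276.5, 125.9]
tool_rot: [-3.141, 0.002, 0.216]
force: [-0.7, 0.5, 1.7]
width: 9.2
```

View pics/s8.png

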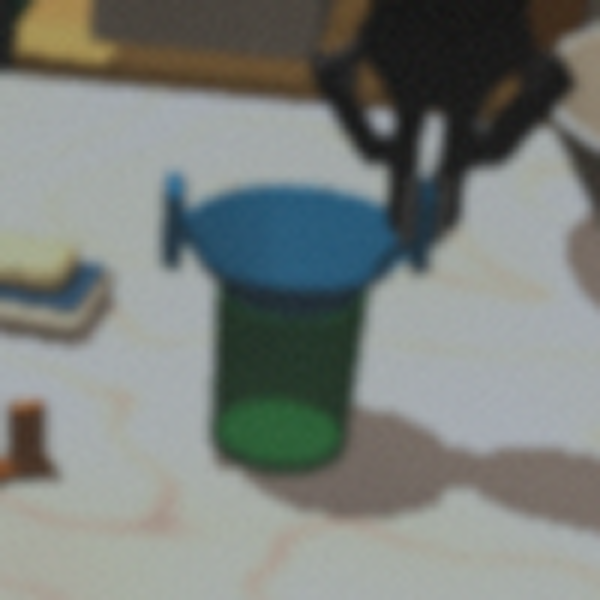

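```bash
python3 -m creep '0 0 -0.2 0 0 0 1;0 0 -0.5 0 0 0 1;0 0 -0.8 0 0 0 1;0 0 -1.1 0 0 0 1;0 0 -1.4 0 0 0 1;0 0 -1.7 0 0 0 1;0 0 -2.0 0 0 0 1;0 0 -2.3 0 0 0 1;0 0 -2.6 0 0 0 1;0 0 -2.8 0 0 0 1'
python3 - <<'E'
from h import *
s=snap('side','s9.png');crop(s,(340,60,440,210),5,'s9c.png')
t=snap('top');crop(t,(380,200,480,320),5,'t9.png')
E
```

```text
clock: 10.23
eef_pos: [372.3, -276.9, 239.3]
tool_rot: [3.14, 0.001, 0.216]
force: [-0.3, -1.1, -1.1]
width: 9.1
```

View pics/s9c.png

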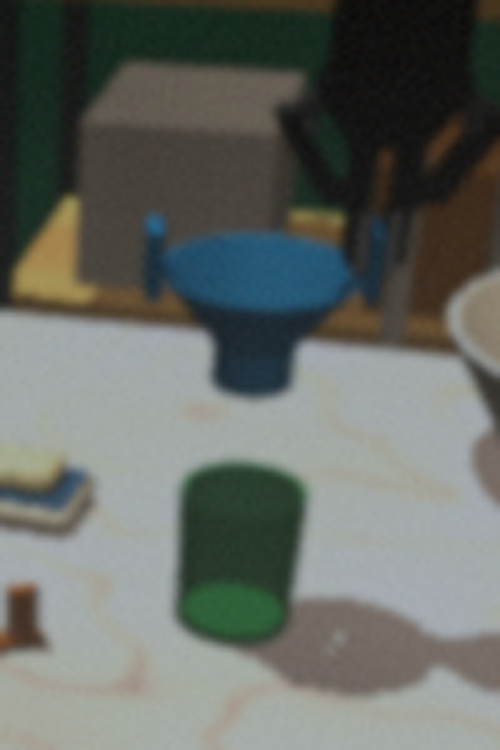

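View pics/t9.png

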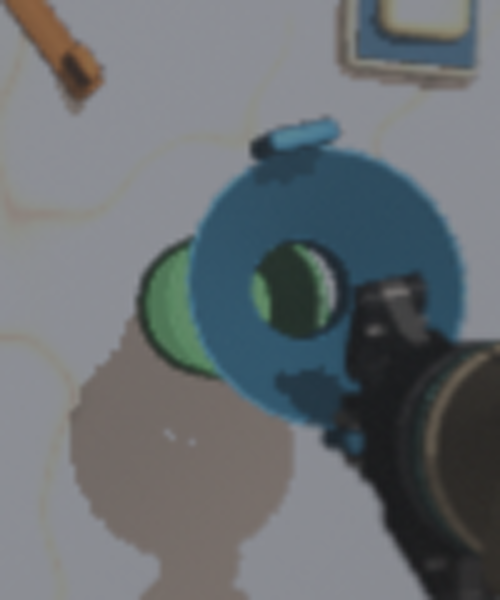

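```bash
python3 - <<'E'
from h import *
import math
y=.216
j=np.array([607,34.])-62.3*np.array([math.cos(y),math.sin(y)])
print(j); row([j[0],j[1],239],[math.pi,0,y],1)
E
```

```text
[546.14769262  20.64759624]
5.834 -6.341 -0.009 0.14 -0.03 0.02 1  | rows>=8.3
```

```bash
python3 -m creep '0.5 -0.6 0 0 0 0 1;1.2 -1.3 0 0 0 0 1;1.9 -2.1 0 0 0 0 1;2.6 -2.8 0 0 0 0 1;3.3 -3.6 0 0 0 0 1;4 -4.3 0 0 0 0 1;4.7 -5.1 0 0 0 0 1;5.3 -5.8 0 0 0 0 1;5.7 -6.2 0 0 0 0 1;5.83 -6.34 0 0 0 0 1'
python3 -m creep '0 0 0 0 0 0 1;0 0 0 0 0 0 1;0 0 0 0 0 0 1'
python3 - <<'E'
from h import *
import math
s=snap('side');crop(s,(240,110,400,260),5,'s10c.png')
t=snap('top','t10.png');crop(t,(270,130,370,250),5,'t10c.png')
w=snap('wrist','w10.png'); print(w['state']['eef_pos'])
E
```

```text
clock: 11.17
eef_pos: [546.6, 26.6, 236.3]
tool_rot: [-3.139, 0.001, 0.223]
force: [1.0, 0.5, -1.0]
width: 8.9
clock: 11.42
eef_pos: [544.1, 18.9, 236.9]
tool_rot: [3.14, 0.004, 0.213]
force: [0.0, -0.4, -0.4]
width: 8.8
[544.45360444  18.99854417 237.29902085]
```

View pics/s10c.png

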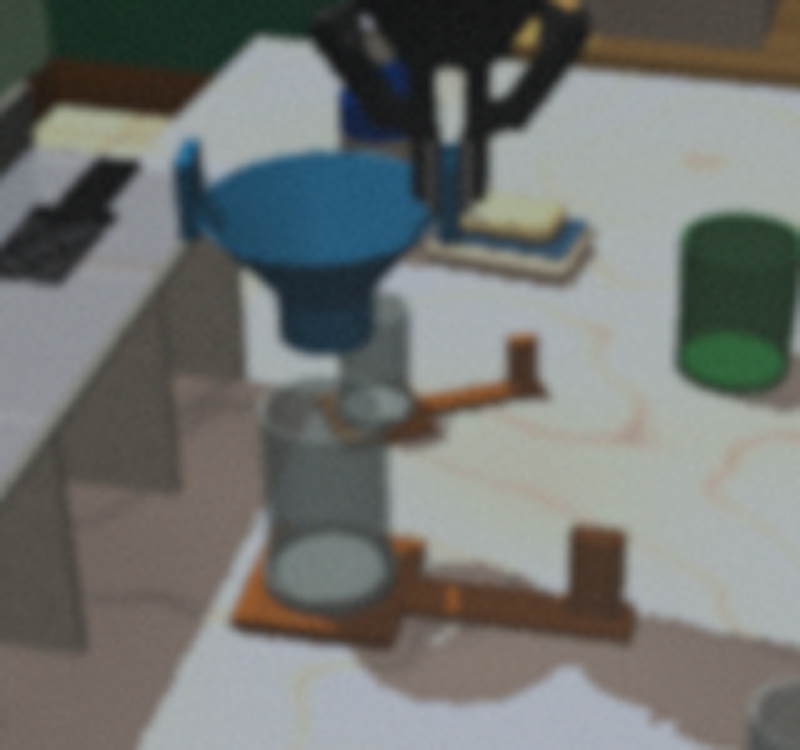

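View pics/t10c.png

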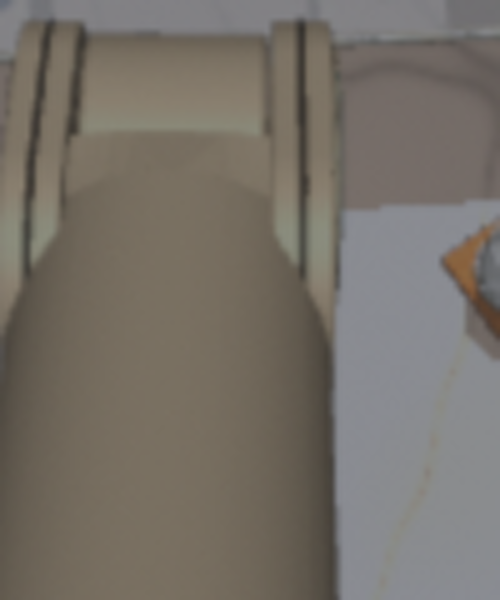

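View pics/w10.png

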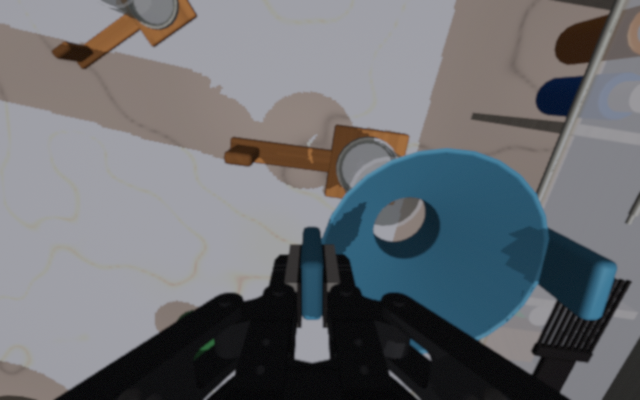

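```bash
python3 - <<'E'
from h import *
s=snap('side')
S=lambda x,y,z: plane(s,(240+x/5-.4,110+y/5-.4),z)[0].round(1)
print('spout',S(327,325,165),'funnelrim',S(318,211,237),'jar rim',S(326,411,122),'jar base',S(331,567,17))
# synthetic check: draw predicted outlines
im=cv2.resize(s['img'][110:260,240:400,::-1],None,fx=5,fy=5,interpolation=cv2.INTER_CUBIC)
def circ(c,r,z,col):
    a=np.linspace(0,2*np.pi,60); P=np.c_[c[0]+r*np.cos(a),c[1]+r*np.sin(a),np.full(60,z)]
    q=(proj(s,P)-[240,110]+.4)*5; cv2.polylines(im,[q.astype(int)],True,col,1)
tcp=ctrl.read_state()['eef_pos']; f=tcp[:2]+62.3*np.array([np.cos(.214),np.sin(.214)]); print('f pred',f)
circ(f,24.5,165,(0,0,255)); circ(f,60,237,(0,0,255)); circ((607,34),34,122,(0,255,0)); circ((607,34),34,12,(0,255,0))
cv2.imwrite('pics/s11.png',im)
E
```

```text
spout [606.   23.8 165. ] funnelrim [602.4  39.6 237. ] jar rim [603.5  37.1 122. ] jar base [606.4  31.7  17. ]
f pred [605.6577117   32.91811523]
```

View pics/s11.png

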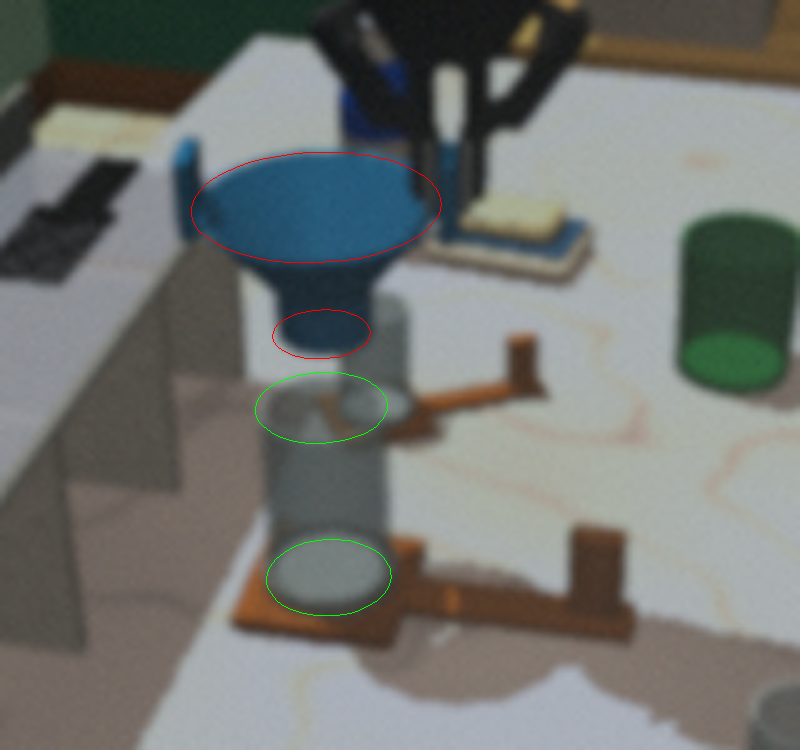

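```bash
python3 -m creep '0.04 -0.02 0.2 0 0 0 1;0.04 -0.02 0.4 0 0 0 1;0.04 -0.02 0.6 0 0 0 1;0.04 -0.02 0.8 0 0 0 1;0.04 -0.02 1.0 0 0 0 1;0.04 -0.02 1.2 0 0 0 1;0.04 -0.02 1.2 0 0 0 1'
python3 - <<'E'
from h import *
s=snap('side');crop(s,(240,110,400,260),5,'s12c.png')
w=snap('wrist','w12.png'); print(w['state']['eef_pos'],w['state']['force'])
E
```

```text
clock: 12.2
eef_pos: [545.2, 22.2, 187.2]
tool_rot: [-3.141, 0.005, 0.216]
force: [-0.9, -0.3, -0.9]
width: 8.9
[545.74052966  22.14885443 188.12323372] [ 0.20255023 -0.02290822 -0.48513622]
```

View pics/s12c.png

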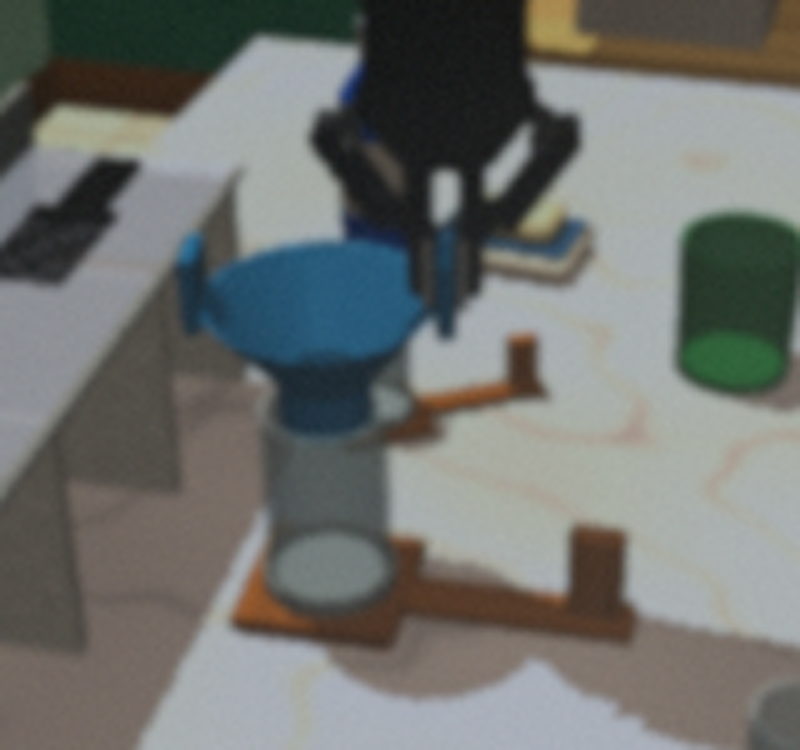

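View pics/w12.png

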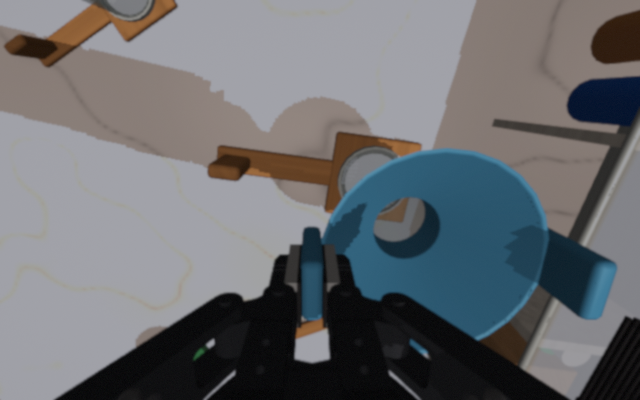

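```bash
python3 -m creep '0 0 0.15 0 0 0 1;0 0 0.3 0 0 0 1;0 0 0.4 0 0 0 1;0 0 0.5 0 0 0 1;0 0 0.58 0 0 0 1;0 0 0.58 0 0 0 1'
python3 - <<'E'
from h import *
s=snap('side');crop(s,(240,110,400,260),5,'s13c.png')
E
```

```text
clock: 12.8
eef_pos: [546.0, 22.2, 165.4]
tool_rot: [3.141, 0.003, 0.216]
force: [-0.1, -0.3, 0.0]
width: 9.2
```

View pics/s13c.png

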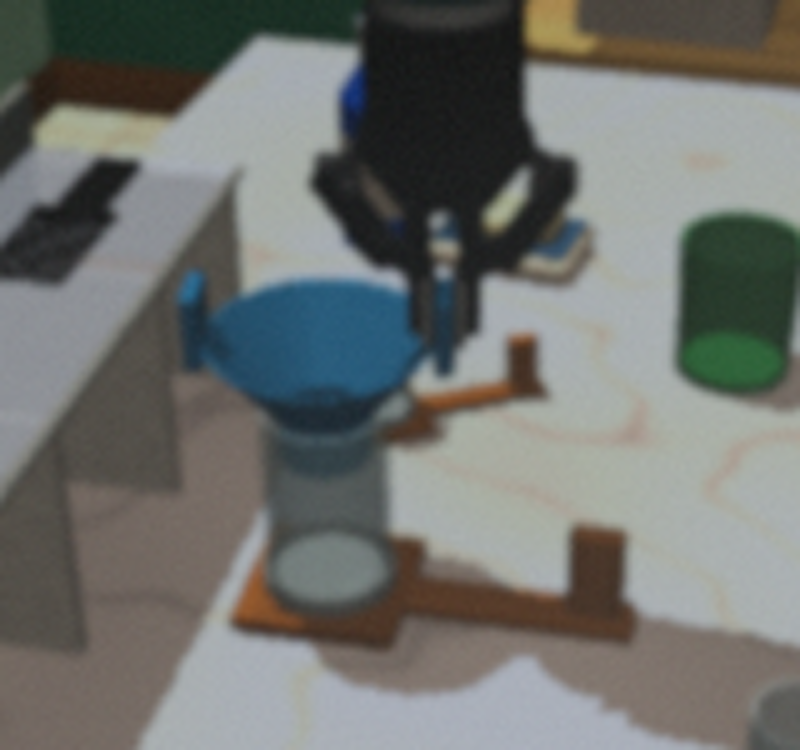

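Spout is inside the glass. I'll lower the last few millimetres and release.

```bash
python3 -m creep '0 0 0.06 0 0 0 1;0 0 0.1 0 0 0 1;0 0 0.1 0 0 0 1'; python3 -m creep '0 0 0 0 0 0 0.8;0 0 0 0 0 0 0.5;0 0 0 0 0 0 0.2;0 0 0 0 0 0 0;0 0 0 0 0 0 0;0 0 0 0 0 0 0;0 0 0 0 0 0 0;0 0 0 0 0 0 0'
python3 - <<'E'
from h import *
s=snap('side');crop(s,(240,110,400,260),5,'s14c.png')
w=snap('wrist','w14.png')
E
```

```text
clock: 13.1
eef_pos: [546.3, 22.2, 161.9]
tool_rot: [3.141, 0.002, 0.216]
force: [0.3, 0.2, -0.9]
width: 9.1
clock: 13.77
eef_pos: [546.5, 22.1, 162.1]
tool_rot: [3.141, 0.002, 0.216]
force: [-0.0, -0.3, -0.1]
width: 85.6
```

View pics/s14c.png

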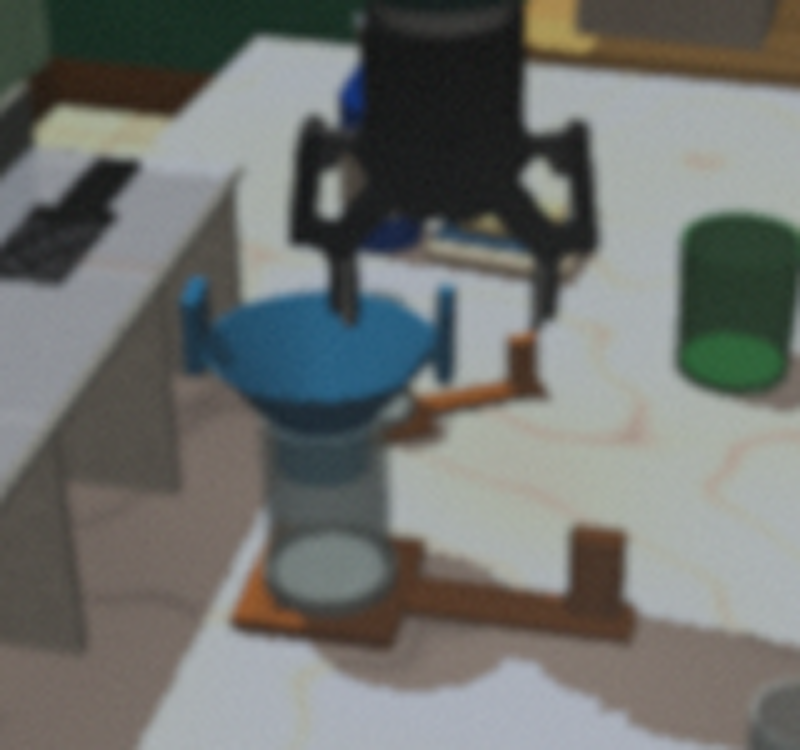

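View pics/w14.png

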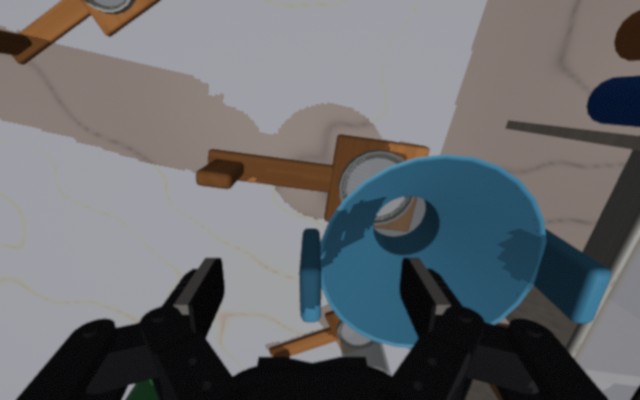

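Funnel seated, ears clear, spout in the jar. I'll rise and test in free air whether the pouring pose can be reached.

```bash
python3 -m creep '0 0 -3.5 0 0 0 0;0 0 -3.5 0 0 0 0;0 0 -3.5 0 0 0 0;0 0 -3.5 0 0 0 0;0 0 -3.5 0 0 0 0'
python3 - <<'E'
from h import *
import math
snap('top','t15.png');snap('wrist','w15.png')
row([607,146,300],[-2.269,0,0],0)
E
```

```text
clock: 14.28
eef_pos: [549.5, 22.3, 306.9]
tool_rot: [3.14, -0.008, 0.216]
force: [0.7, 0.3, -0.5]
width: 85.6
2.138 -2.696 0.056 49.82 5.46 11.57 0  | rows>=7.2
```

View pics/w15.png

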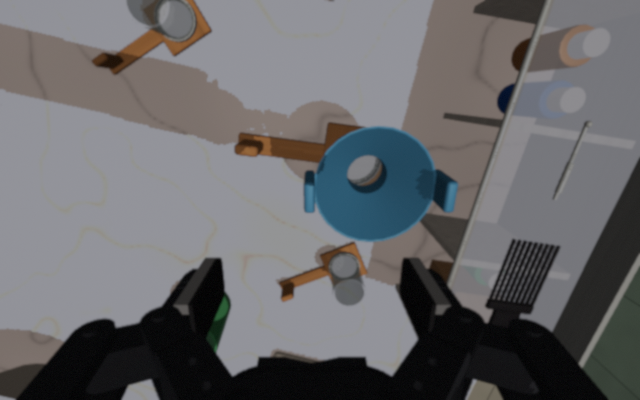

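```bash
python3 -m creep '2.14 -2.7 0.06 49.8 5.5 11.6 0;2.14 -2.7 0.06 49.8 5.5 11.6 0;2.14 -2.7 0.06 49.8 5.5 11.6 0;2.14 -2.7 0.06 49.8 5.5 11.6 0;2.14 -2.7 0.06 49.8 5.5 11.6 0;2.14 -2.7 0.06 49.8 5.5 11.6 0;2.14 -2.7 0.06 49.8 5.5 11.6 0;2.14 -2.7 0.06 49.8 5.5 11.6 0;2.14 -2.7 0.06 49.8 5.5 11.6 0;2.14 -2.7 0.06 49.8 5.5 11.6 0'
python3 -c "
from h import *
print(ctrl.read_state()['qpos'])
snap('side','s15.png')
row([607,146,300],[-2.269,0,0],0)
row([394,268,250],[3.1416,0,1.45],0)"
```

```text
clock: 15.22
eef_pos: [606.7, 147.0, 298.9]
tool_rot: [-2.27, 0.002, 0.001]
force: [0.9, 0.3, 0.6]
width: 85.3
[ 0.26049635  0.65144705 -0.17797663  1.66175653 -0.85461616  1.1425467
  0.60787403]
0.003 0.034 -0.039 0.06 0.10 0.10 0  | rows>=0.0
-5.314 -0.982 3.109 -40.69 -35.98 -77.24 0  | rows>=13.2
```

Tilt of 50° is reachable. Now to the scoop.

```bash
python3 -m creep '-5.3 -1 3.1 -40.7 -36 -77.2 0;-5.3 -1 3.1 -40.7 -36 -77.2 0;-5.3 -1 3.1 -40.7 -36 -77.2 0;-5.3 -1 3.1 -40.7 -36 -77.2 0;-5.3 -1 3.1 -40.7 -36 -77.2 0;-5.3 -1 3.1 -40.7 -36 -77.2 0;-5.3 -1 3.1 -40.7 -36 -77.2 0;-5.3 -1 3.1 -40.7 -36 -77.2 0;-5.3 -1 3.1 -40.7 -36 -77.2 0;-5.3 -1 3.1 -40.7 -36 -77.2 0'
python3 -c "
from h import *
row([394,268,230],[3.1416,0,1.45],0)"
```

```text
clock: 16.1
eef_pos: [395.3, 269.7, 252.6]
tool_rot: [-2.954, -0.123, 1.119]
force: [-0.5, -0.6, -0.2]
width: 85.6
-0.122 0.093 0.548 -9.46 -8.72 -18.25 0  | rows>=3.1
```

```bash
python3 -m creep '-0.12 0.09 0.55 -9.5 -8.7 -18.2 0;-0.12 0.09 0.55 -9.5 -8.7 -18.2 0;-0.12 0.09 0.55 -9.5 -8.7 -18.2 0;-0.12 0.09 0.55 -9.5 -8.7 -18.2 0;-0.12 0.09 0.55 -9.5 -8.7 -18.2 0;-0.12 0.09 0.55 -9.5 -8.7 -18.2 0'
python3 - <<'E'
from h import *
w=snap('wrist','w16.png'); t=snap('top','t16.png'); snap('side','s16.png')
print(w['state']['eef_pos'],w['state']['tool_rot'],w['state']['qpos'])
print(proj(w,[[394,267,43]]))
E
```

```text
clock: 16.6
eef_pos: [393.6, 266.3, 228.7]
tool_rot: [-3.135, -0.002, 1.439]
force: [0.2, -1.1, -0.1]
width: 85.2
[393.57855182 266.3340122  228.66215865] [-3.13533113e+00 -1.99459481e-03  1.43881971e+00] [-0.51726694  0.39074398 -0.18045004  1.98583333  0.08930271  0.77558344
  0.6904163 ]
[[311.93686218 175.11666948]]
```

View pics/w16.png

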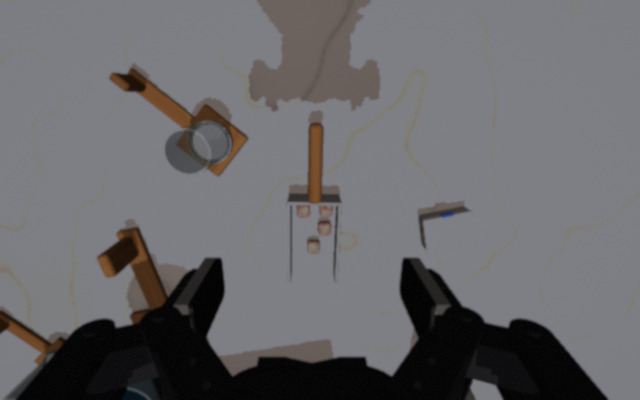

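View pics/t16.png

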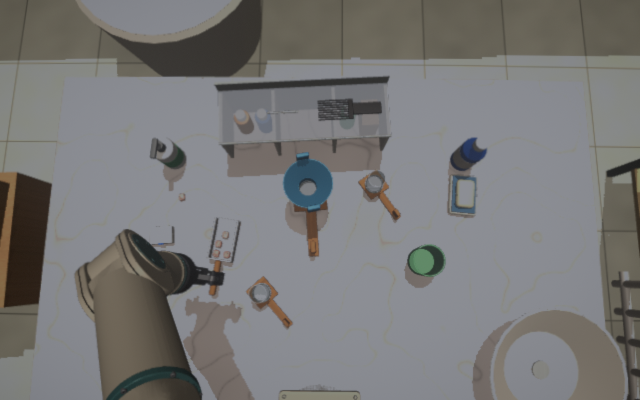

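The wrist view shows the handle at column 315, rows 123–200, so it is 3.5 px right of the finger centre. I'll shift +0.08 and descend.

```bash
python3 -m creep '0.08 0 1 0 0 0 0;0.08 0 2 0 0 0 0;0.08 0 3 0 0 0 0;0.08 0 4 0 0 0 0;0.08 0 4.8 0 0 0 0;0.08 0 5.3 0 0 0 0;0.08 0 5.3 0 0 0 0;0.08 0 5.3 0 0 0 0'
python3 - <<'E'
from h import *
w=snap('wrist','w17.png')
E
```

```text
clock: 17.42
eef_pos: [392.6, 267.7, 15.1]
tool_rot: [-3.133, 0.002, 1.437]
force: [0.2, -0.2, 0.2]
width: 85.4
```

View pics/w17.png

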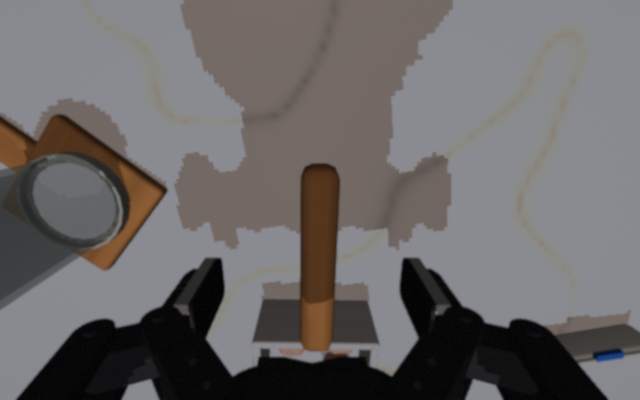

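```bash
python3 -m creep '0.05 0 0 0 0 0 0;0.05 0 0 0 0 0 0.3;0.05 0 0 0 0 0 0.6;0.05 0 0 0 0 0 1;0.05 0 0 0 0 0 1;0.05 0 0 0 0 0 1;0.05 0 0 0 0 0 1;0.05 0 0 0 0 0 1;0.05 0 0 0 0 0 1;0.05 0 0 0 0 0 1'
python3 -m creep '0 0 -0.1 0 0 0 1;0 0 -0.3 0 0 0 1;0 0 -0.5 0 0 0 1;0 0 -0.8 0 0 0 1;0 0 -1.1 0 0 0 1;0 0 -1.1 0 0 0 1'
python3 - <<'E'
from h import *
w=snap('wrist','w18.png'); s=snap('side','s18.png')
E
```

```text
clock: 18.3
eef_pos: [392.9, 270.8, 16.1]
tool_rot: [-3.135, -0.0, 1.439]
force: [-0.5, 0.3, 5.6]
width: 15.2
clock: 18.8
eef_pos: [394.2, 271.5, 61.9]
tool_rot: [-3.137, -0.003, 1.439]
force: [0.7, 1.0, -2.9]
width: 15.4
```

View pics/s18.png

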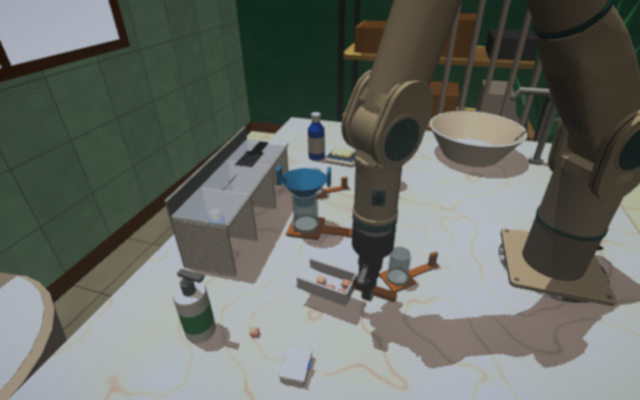

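View pics/w18.png

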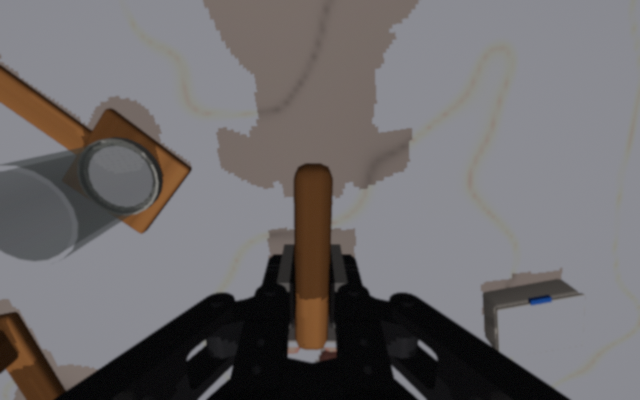

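```bash
python3 -m creep '0 0 -0.3 0 0 0 1;0 0 -0.8 0 0 0 1;0 0 -1.5 0 0 0 1;0 0 -2.3 0 0 0 1;0 0 -3.1 0 0 0 1;0 0 -3.9 0 0 0 1;0 0 -4.7 0 0 0 1;0 0 -5.4 0 0 0 1;0 0 -6 0 0 0 1;0 0 -6.4 0 0 0 1'
python3 -c "
from h import *
row([607,240,320],[3.1416,0,0],1)"
```

```text
clock: 19.73
eef_pos: [395.2, 270.7, 317.6]
tool_rot: [-3.136, -0.001, 1.439]
force: [1.0, 0.1, -1.9]
width: 14.8
-0.065 5.350 -0.091 -0.33 0.17 82.45 1  | rows>=11.5
```

```bash
python3 -m creep '0 0.1 0 0 0 2 1;0 0.3 0 0 0 5 1;0 0.6 0 0 0 10 1;0 0.9 0 0 0 15 1;0 1.2 0 0 0 20 1;0 1.5 0 0 0 25 1;0 1.8 0 0 0 30 1;0 2.1 0 0 0 34 1;0 2.4 0 0 0 38 1;0 2.6 0 0 0 40 1'
python3 -c "
from h import *
row([607,240,320],[3.1416,0,0],1)"
```

```text
clock: 20.57
eef_pos: [498.7, 256.2, 313.8]
tool_rot: [-3.136, 0.006, 0.737]
force: [-0.2, 1.1, -1.3]
width: 15.1
1.732 2.120 -0.177 -0.16 0.46 42.25 1  | rows>=5.9
```

```bash
python3 -m creep '0.1 0.2 0 0 0 3 1;0.3 0.4 0 0 0 8 1;0.5 0.7 -0.05 0 0.1 13 1;0.7 0.9 -0.1 0 0.2 18 1;1 1.2 -0.1 0 0.3 23 1;1.2 1.5 -0.1 0 0.4 28 1;1.4 1.7 -0.15 0 0.4 33 1;1.6 1.9 -0.18 0 0.4 37 1;1.7 2.1 -0.18 0 0.4 40 1;1.73 2.12 -0.18 0 0.4 42 1'
python3 - <<'E'
from h import *
row([607,240,320],[3.1416,0,0],1)
snap('side','s19.png'); snap('top','t19.png')
E
```

```text
clock: 21.4
eef_pos: [607.5, 239.9, 320.2]
tool_rot: [-3.14, 0.001, 0.005]
force: [-0.0, -0.9, -2.0]
width: 14.7
-0.013 -0.002 0.004 -0.11 0.06 0.27 1  | rows>=0.0
```

View pics/s19.png

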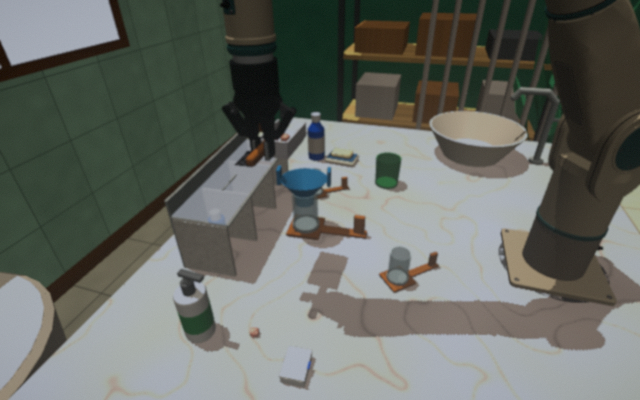

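View pics/t19.png

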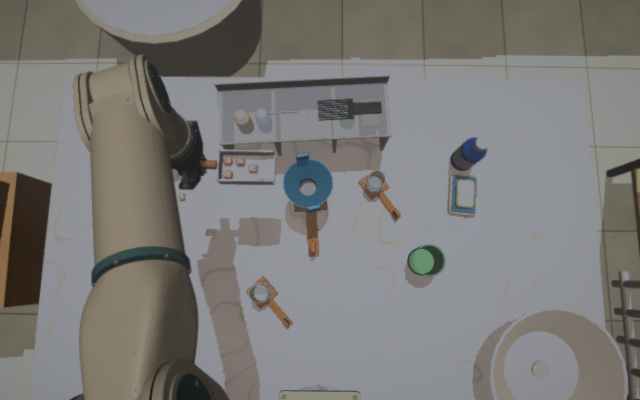

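```bash
python3 - <<'E'
from h import *
t=snap('top')
crop(t,(200,130,350,220),5,'t20.png')
print(plane(t,[(275,168)],318),plane(t,[(308,184)],161),plane(t,[(247,166)],310))
E
```

```text
[[605.11449718  94.38264608 318.        ]] [[604.27499949  33.38655535 161.        ]] [[610.67048783 152.40576035 310.        ]]
```

View pics/t20.png

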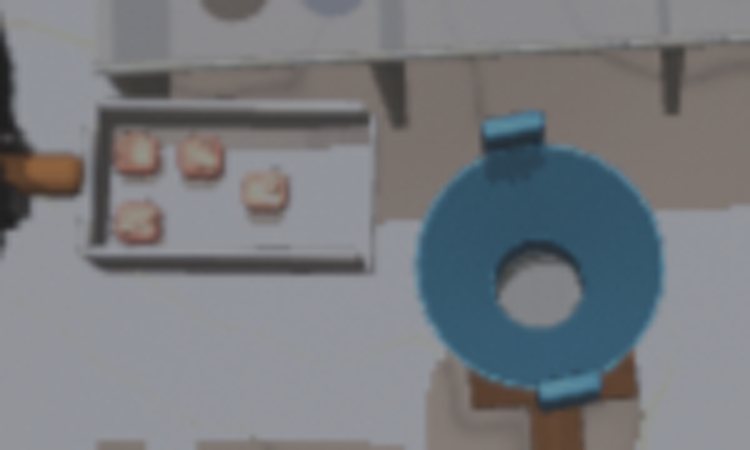

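Lip at about (375/5+200, 168) → world (605, 95), with all four chunks lying at the back of the trough. Now partial tilt over the funnel.

```bash
python3 -m creep '0 0.1 0.1 1.5 0 0 1;0 0.3 0.3 4 0 0 1;0 0.5 0.5 7 0 0 1;0 0.7 0.7 10 0 0 1;0 0.9 0.9 13 0 0 1;0 1.1 1.1 16 0 0 1;0 1.3 1.3 19 0 0 1;0 1.5 1.5 22 0 0 1;0 1.6 1.65 25 0 0 1;0 1.6 1.65 25 0 0 1'
python3 - <<'E'
from h import *
s=snap('side');crop(s,(220,90,360,250),4,'s21.png');t=snap('top');crop(t,(200,130,350,220),5,'t21.png')
R=Rm(s['state']['tool_rot']); p=s['state']['eef_pos']; print('lip',p-R[:,2]*19+R@np.array([0,141,24]))
E
```

```text
clock: 22.38
eef_pos: [606.1, 171.0, 252.3]
tool_rot: [-2.704, 0.004, 0.001]
force: [-0.2, -1.7, -2.0]
width: 14.9
lip [605.96753184  45.39629984 188.02198957]
```

View pics/s21.png

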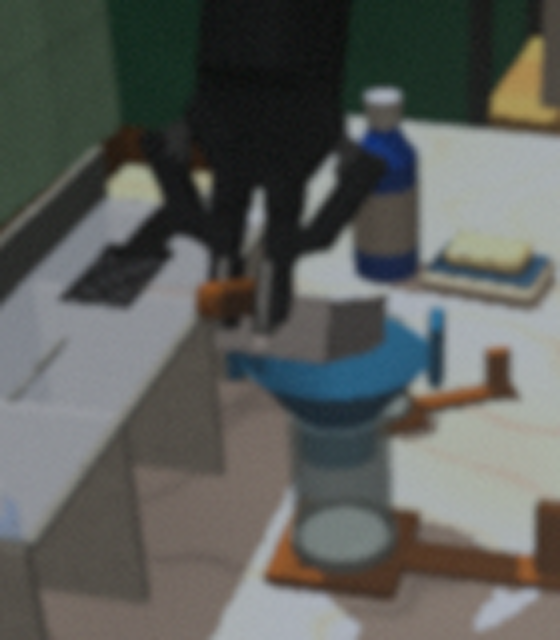

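View pics/t21.png

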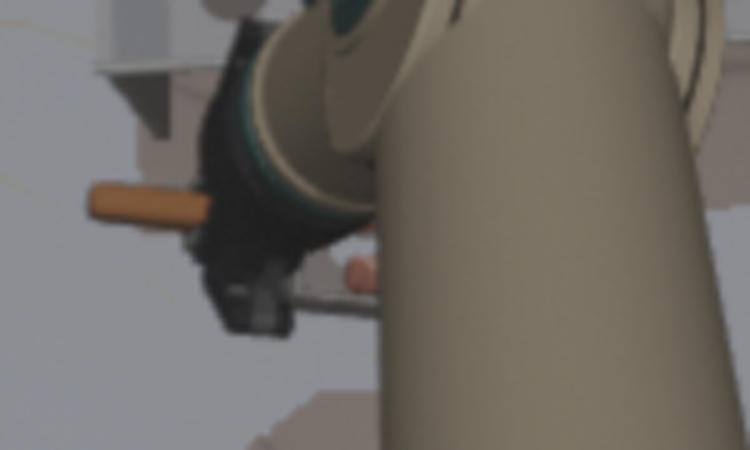

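```bash
python3 -m creep '0 0.02 -0.18 3 0 0 1;0 0.05 -0.36 6 0 0 1;0 0.09 -0.53 9 0 0 1;0 0.13 -0.7 12 0 0 1;0 0.16 -0.82 14 0 0 1;0 0.2 -0.94 16 0 0 1;0 0.24 -1.06 18 0 0 1;0 0.27 -1.18 20 0 0 1;0 0.27 -1.18 20 0 0 1;0 0.27 -1.18 20 0 0 1'
python3 - <<'E'
from h import *
s=snap('side');crop(s,(220,90,360,250),4,'s22.png')
R=Rm(s['state']['tool_rot']); p=s['state']['eef_pos']; print('lip',p-R[:,2]*19+R@np.array([0,141,24]))
E
```

```text
clock: 23.32
eef_pos: [607.3, 148.2, 293.8]
tool_rot: [-2.354, -0.001, 0.009]
force: [0.0, 1.1, -1.3]
width: 15.1
lip [608.30841297  52.24118296 190.38162972]
```

View pics/s22.png

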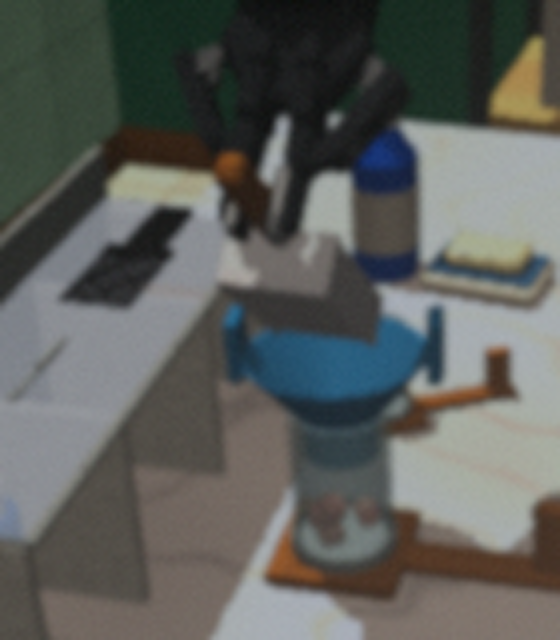

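Chunks already in the jar (three or four visible). Tilt a bit more to clear the rest.

```bash
python3 -m creep '0 0.05 -0.15 3 0 0 1;0 0.1 -0.3 6 0 0 1;0 0.15 -0.45 9 0 0 1;0 0.15 -0.45 9 0 0 1;0 0.15 -0.45 9 0 0 1;0 0.15 -0.45 9 0 0 1'
python3 - <<'E'
from h import *
print(ctrl.read_state()['tool_rot'])
s=snap('side');crop(s,(270,150,350,250),7,'s23.png')
E
```

```text
clock: 23.87
eef_pos: [607.1, 132.1, 302.4]
tool_rot: [-2.196, -0.0, 0.01]
force: [-0.1, 0.5, -1.0]
width: 15.1
[-2.19613274e+00 -2.57890598e-04  1.04016144e-02]
```

View pics/s23.png

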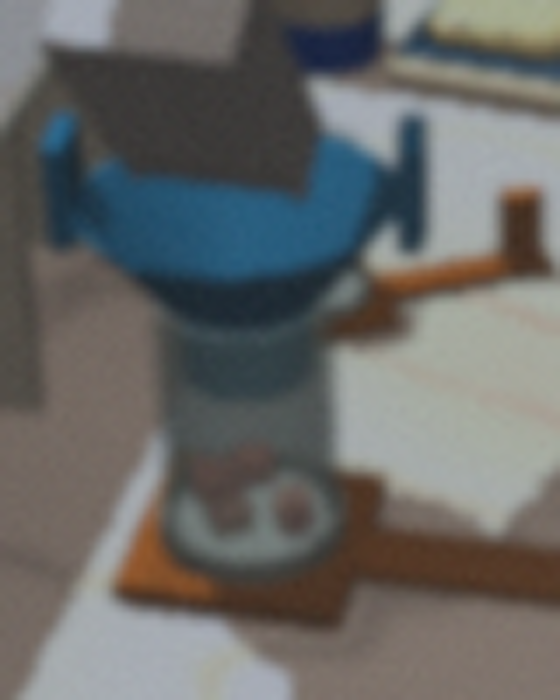

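Four chunks are visible in the jar, at crop (210,470), (255,460), (235,510) and (295,505), so the scoop is emptied. I'll return it to its place.

```bash
python3 -c "
from h import *
row([607,220,330],[3.1416,0,0],1)"
```

```text
0.024 -1.836 1.376 -54.18 0.26 0.60 1  | rows>=7.6
```

```bash
python3 -m creep '0 -0.3 0.2 -8 0 0 1;0 -0.6 0.4 -16 0 0 1;0 -0.9 0.6 -24 0 0 1;0 -1.2 0.9 -32 0 0 1;0 -1.5 1.1 -40 0 0 1;0.02 -1.8 1.37 -48 0 0.3 1;0.02 -1.84 1.37 -54.2 0.2 0.6 1;0.02 -1.84 1.37 -54.2 0.2 0.6 1;0.02 -1.84 1.37 -54.2 0.2 0.6 1'
python3 - <<'E'
from h import *
snap('side','s24.png');snap('top','t24.png')
row([420,271,250],[3.1416,0,1.439],1)
E
```

```text
clock: 24.67
eef_pos: [604.9, 227.5, 330.3]
tool_rot: [-3.138, 0.001, 0.011]
force: [-0.3, 2.5, -2.5]
width: 15.3
-4.651 -1.278 2.002 -0.20 0.04 -82.39 1  | rows>=11.5
```

View pics/t24.png

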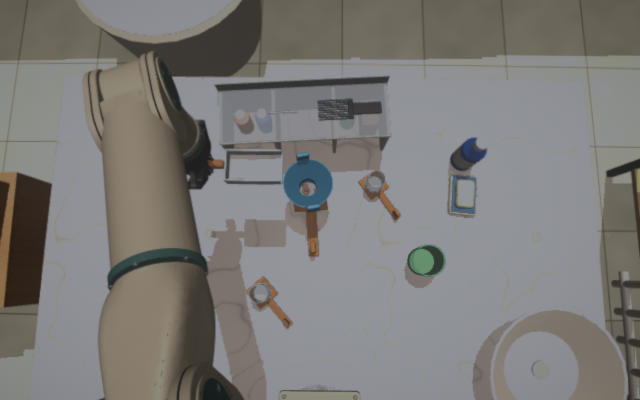

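The scoop is empty in the top view (225–283 × 150–185).

```bash
python3 -m creep '-4.6 -1.3 2 0 0 -82.4 1;-4.6 -1.3 2 0 0 -82.4 1;-4.6 -1.3 2 0 0 -82.4 1;-4.6 -1.3 2 0 0 -82.4 1;-4.6 -1.3 2 0 0 -82.4 1;-4.6 -1.3 2 0 0 -82.4 1;-4.6 -1.3 2 0 0 -82.4 1;-4.6 -1.3 2 0 0 -82.4 1;-4.6 -1.3 2 0 0 -82.4 1;-4.6 -1.3 2 0 0 -82.4 1'
python3 - <<'E'
from h import *
snap('top','t25.png');w=snap('wrist','w25.png')
row([396,270,60],[3.1416,0,1.439],1)
E
```

```text
clock: 25.6
eef_pos: [423.9, 267.6, 250.0]
tool_rot: [-3.139, 0.0, 1.249]
force: [0.2, 0.2, -1.9]
width: 15.1
-0.171 -0.668 4.751 -0.15 0.00 -11.23 1  | rows>=4.6
```

View pics/t25.png

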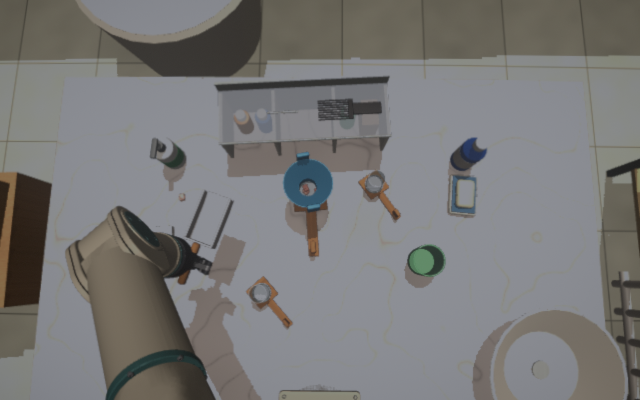

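```bash
python3 -m creep '-0.17 -0.67 1 -0.1 0 -5 1;-0.17 -0.67 2 -0.1 0 -11.2 1;-0.17 -0.67 3 -0.1 0 -11.2 1;-0.17 -0.67 4 -0.1 0 -11.2 1;-0.17 -0.67 4.6 -0.1 0 -11.2 1;-0.17 -0.67 4.75 -0.1 0 -11.2 1;-0.17 -0.67 4.75 -0.1 0 -11.2 1;-0.17 -0.67 4.75 -0.1 0 -11.2 1'
python3 - <<'E'
from h import *
row([394,270.5,19],[3.1416,0,1.439],1)
E
```

```text
clock: 26.37
eef_pos: [396.3, 272.2, 60.8]
tool_rot: [3.141, -0.0, 1.44]
force: [0.5, -0.1, -1.0]
width: 14.9
-0.049 -0.053 1.045 0.04 -0.02 0.05 1  | rows>=1.0
```

```bash
python3 -m creep '0 0 0.3 0 0 0 1;0 0 0.6 0 0 0 1;0 0 0.85 0 0 0 1;0 0 1.0 0 0 0 1;0 0 1.05 0 0 0 1;0 0 1.08 0 0 0 1;0 0 1.08 0 0 0 1'
python3 - <<'E'
from h import *
s=snap('side');crop(s,(270,240,420,340),5,'s26.png')
E
```

```text
clock: 26.95
eef_pos: [395.6, 272.6, 17.0]
tool_rot: [-3.142, -0.0, 1.443]
force: [-0.2, -0.2, -1.0]
width: 15.2
```

View pics/s26.png

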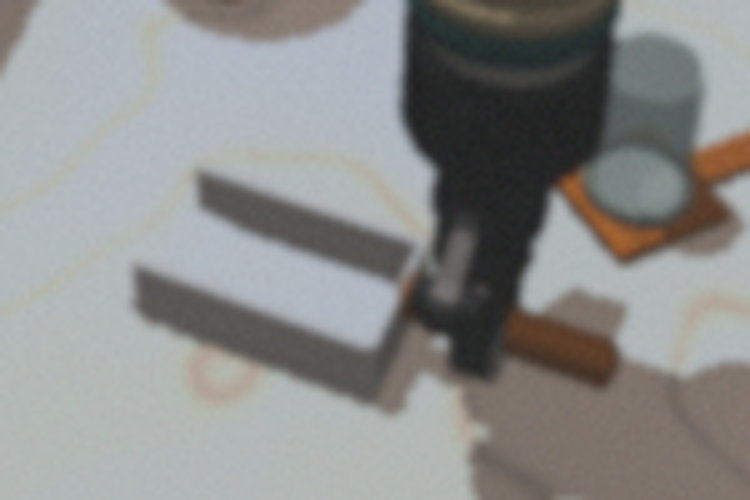

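```bash
python3 -m creep '0 0 0.03 0 0 0 1;0 0 0.03 0 0 0 1;0 0 0.03 0 0 0 0.7;0 0 0.03 0 0 0 0.4;0 0 0.03 0 0 0 0;0 0 0.03 0 0 0 0;0 0 0.03 0 0 0 0;0 0 0.03 0 0 0 0'; python3 -m creep '0 0 -1 0 0 0 0;0 0 -2 0 0 0 0;0 0 -3 0 0 0 0;0 0 -4 0 0 0 0;0 0 -5 0 0 0 0;0 0 -6 0 0 0 0;0 0 -7 0 0 0 0;0 0 -7 0 0 0 0'
python3 - <<'E'
from h import *
s=snap('side');crop(s,(200,200,420,390),3.5,'s27.png');w=snap('wrist','w27.png')
print([ (b['rect'],b['score']) for b in ctrl.boxes_of('side','stray1')])
row([590,378,200],[3.1416,0,.6],0)
E
```

```text
clock: 27.67
eef_pos: [395.3, 272.4, 15.5]
tool_rot: [-3.141, 0.0, 1.443]
force: [-0.3, 0.3, 0.1]
width: 83.8
clock: 28.33
eef_pos: [398.5, 275.3, 302.8]
tool_rot: [3.132, -0.009, 1.443]
force: [-0.5, 1.3, -0.7]
width: 85.8
[([250.9, 324.9, 261.1, 338.1], 0.41), ([165.4, 128.2, 289.1, 275.8], 0.3)]
3.251 4.491 2.385 0.01 0.04 48.28 0  | rows>=6.7
```

View pics/s27.png

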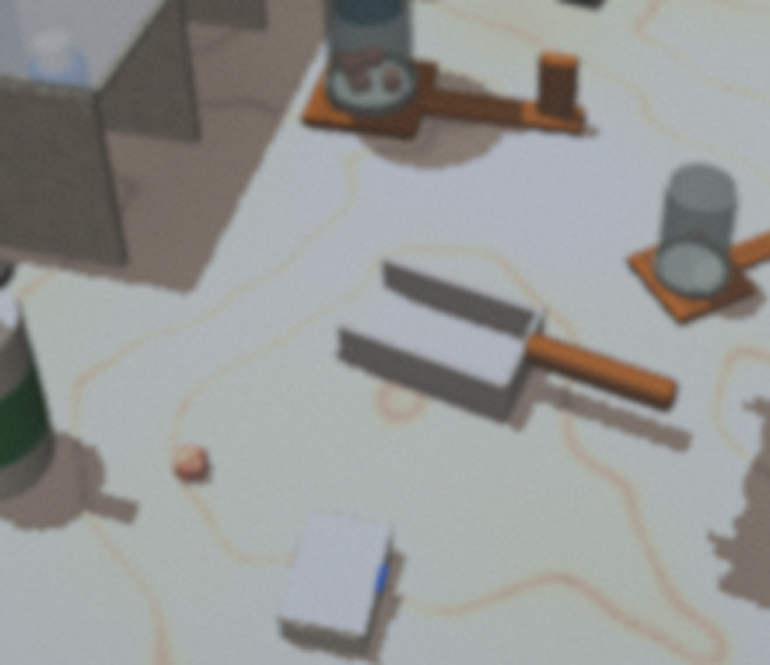

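View pics/w27.png

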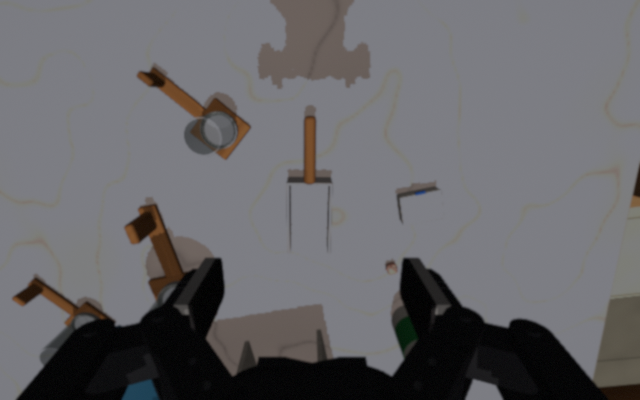

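```bash
python3 - <<'E'
from h import *
t=snap('top');s=snap('side')
crop(t,(140,125,200,210),7,'t28.png'); crop(s,(160,260,280,350),6,'s28.png')
print(plane(t,(173,156),0),plane(s,(203,328),0),plane(t,(158,147),170))
E
```

```text
[[712.12944909 415.46761158   0.        ]] [[702.51654277 396.77843367   0.        ]] [[689.18885028 392.63755194 170.        ]]
```

View pics/t28.png

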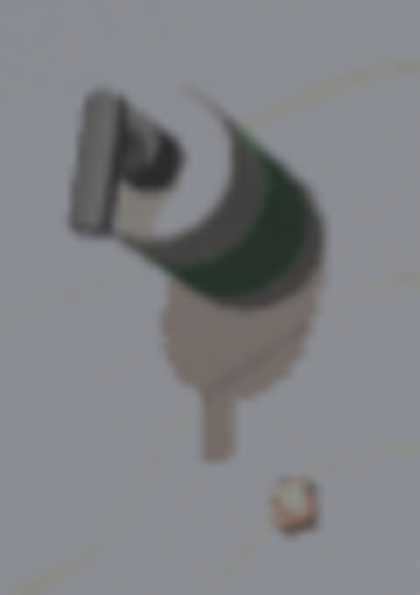

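View pics/s28.png

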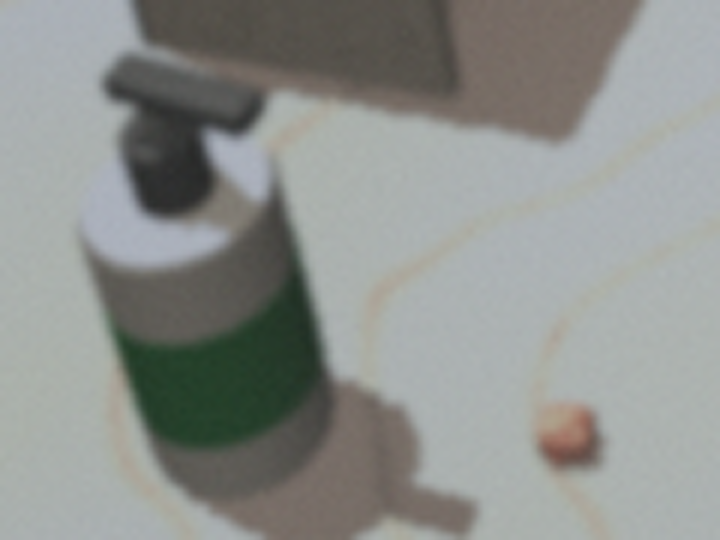

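```bash
python3 -c "
from h import *
row([590,379,170],[3.1416,0,1.571],0)"
```

```text
3.293 4.512 3.080 -0.17 0.14 -7.33 0  | rows>=6.1
```

```bash
python3 -m creep '3.3 4.5 3.1 0 0 -7.3 0;3.3 4.5 3.1 0 0 -7.3 0;3.3 4.5 3.1 0 0 -7.3 0;3.3 4.5 3.1 0 0 -7.3 0;3.3 4.5 3.1 0 0 -7.3 0;3.3 4.5 3.1 0 0 -7.3 0;3.3 4.5 3.1 0 0 -7.3 0;3.3 4.5 3.1 0 0 -7.3 0;3.3 4.5 3.1 0 0 -7.3 0'
python3 - <<'E'
from h import *
w=snap('wrist','w29.png');crop(w,(250,130,390,260),5.5,'w29c.png'); print(w['state']['eef_pos'],w['state']['tool_rot'],proj(w,[[597,380,7]]))
E
```

```text
clock: 29.33
eef_pos: [589.1, 379.9, 169.4]
tool_rot: [-3.137, 0.002, 1.571]
force: [-0.0, 0.4, -0.3]
width: 85.1
[589.0757028  379.90795869 169.3712598 ] [-3.13721901e+00  2.33236648e-03  1.57099259e+00] [[312.12954734 187.28694715]]
```

View pics/w29.png

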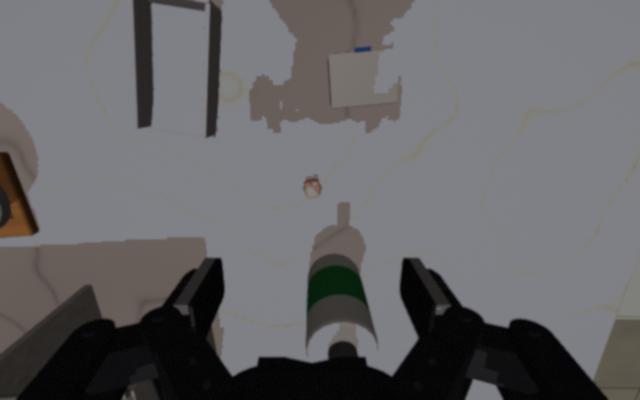

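View pics/w29c.png

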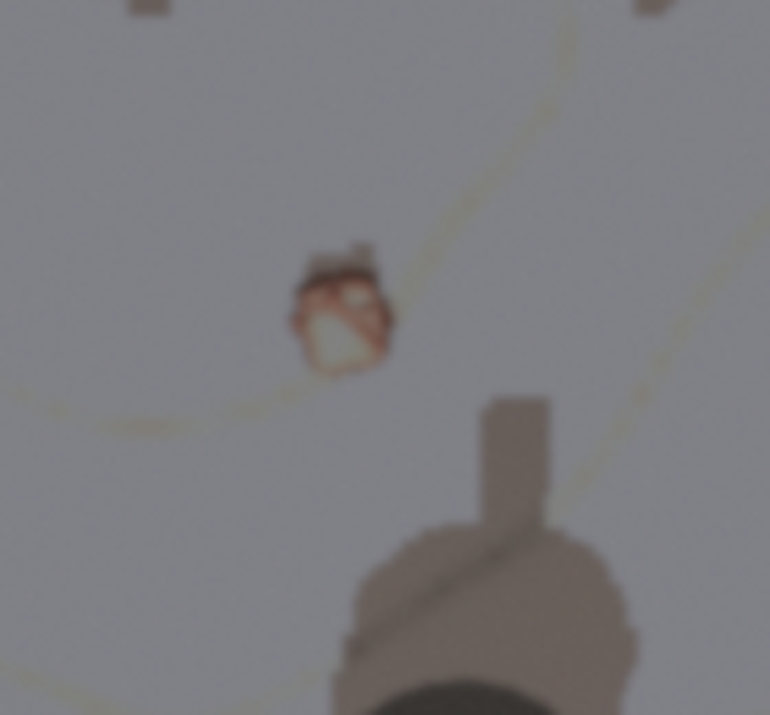

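Stray at wrist pixel (312,188), matching the predicted (597,380). I'll descend on it.

```bash
python3 -m creep '0 0.21 0.6 0 0 0 0;0 0.21 1.5 0 0 0 0;0 0.21 2.4 0 0 0 0;0 0.21 3.2 0 0 0 0;0 0.21 3.8 0 0 0 0;0 0.21 4.1 0 0 0 0;0 0.21 4.15 0 0 0 0;0 0.21 4.15 0 0 0 0'
python3 - <<'E'
from h import *
w=snap('wrist','w30.png')
E
```

```text
clock: 30.05
eef_pos: [599.1, 380.6, 6.7]
tool_rot: [3.141, -0.0, 1.571]
force: [1.2, 0.0, 0.5]
width: 85.5
```

View pics/w30.png

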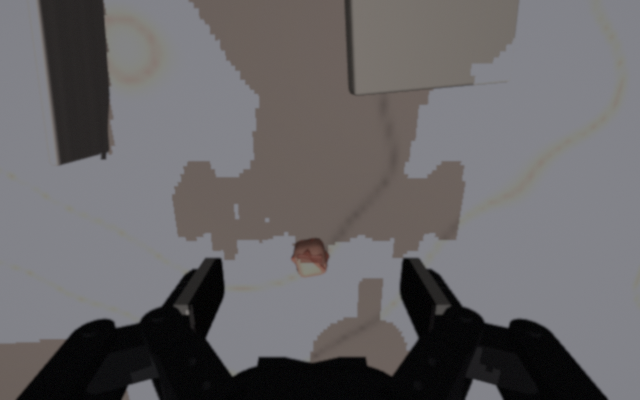

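```bash
python3 -m creep '0 0 0.08 0 0 0 0.3;0 0 0.08 0 0 0 0.6;0 0 0.08 0 0 0 1;0 0 0.08 0 0 0 1;0 0 0.08 0 0 0 1;0 0 0.08 0 0 0 1;0 0 0.08 0 0 0 1;0 0 0.08 0 0 0 1;0 0 0.08 0 0 0 1;0 0 0.08 0 0 0 1'
python3 - <<'E'
from h import *
w=snap('wrist','w31.png')
E
```

```text
clock: 30.93
eef_pos: [599.4, 380.6, 2.7]
tool_rot: [3.141, -0.0, 1.57]
force: [-0.0, 0.0, 4.5]
width: 13.9
```

View pics/w31.png

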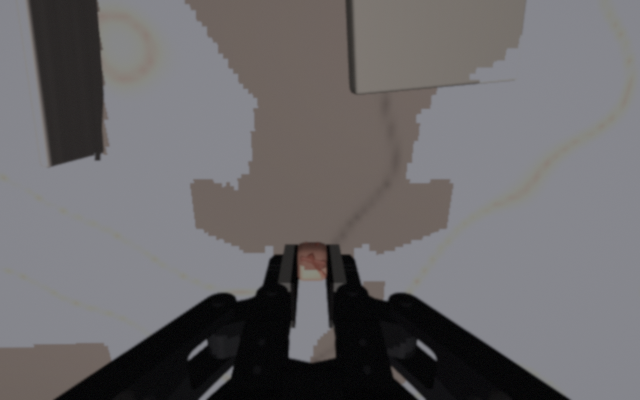

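Held (13.9 mm, chunk between the pads at (312,262)). Lifting and carrying it over the funnel.

```bash
python3 -m creep '0 0 -1 0 0 0 1;0 0 -2 0 0 0 1;0 0 -3 0 0 0 1;0 0 -4 0 0 0 1;0 0 -5 0 0 0 1;0 0 -5.8 0 0 0 1;0 0 -6 0 0 0 1;0 0 -6 0 0 0 1'
python3 -m creep '-8.65 0.2 0 0 0 0 1;-8.65 0.2 0 0 0 0 1;-8.65 0.2 0 0 0 0 1;-8.65 0.2 0 0 0 0 1;-8.65 0.2 0 0 0 0 1;-8.65 0.2 0 0 0 0 1;-8.65 0.2 0 0 0 0 1;-8.65 0.2 0 0 0 0 1;-8.65 0.2 0 0 0 0 1;-8.65 0.2 0 0 0 0 1'
python3 - <<'E'
from h import *
w=snap('wrist','w32.png'); s=snap('side','s32.png');crop(s,(240,110,400,260),5,'s32c.png')
row([607,34,172],[3.1416,0,1.571],1)
E
```

```text
clock: 31.65
eef_pos: [600.4, 381.5, 245.3]
tool_rot: [3.137, -0.003, 1.57]
force: [-0.5, 0.1, -0.9]
width: 14.1
clock: 32.48
eef_pos: [605.7, 27.2, 239.4]
tool_rot: [-3.136, 0.005, 1.561]
force: [0.3, -0.7, -0.1]
width: 13.9
-0.007 0.033 1.706 -0.23 -0.02 -0.10 1  | rows>=1.6
```

View pics/w32.png

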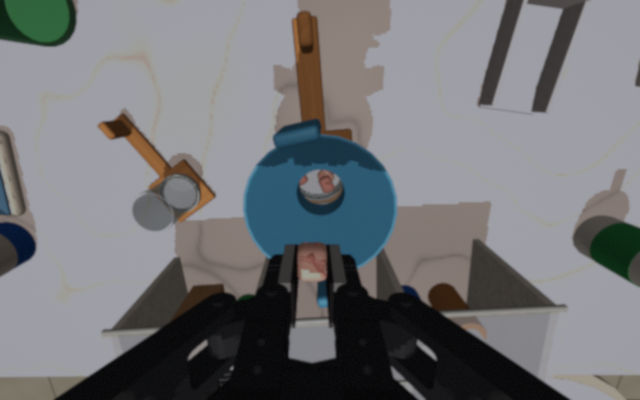

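View pics/s32c.png

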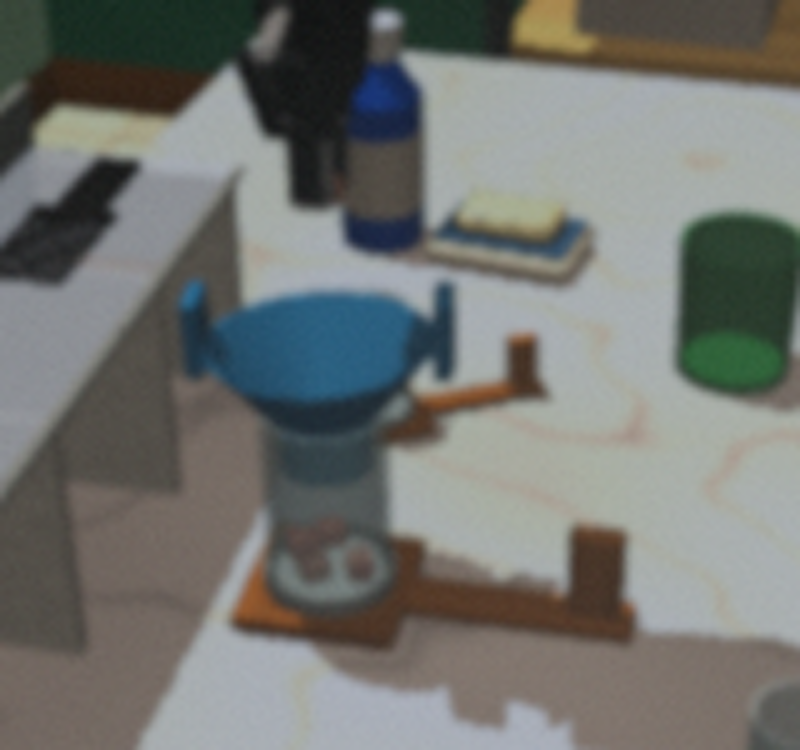

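```bash
python3 -m creep '0 0 0.8 0 0 0 1;0 0 1.4 0 0 0 1;0 0 1.7 0 0 0 1;0 0 1.7 0 0 0 1'
python3 -m creep '0 0 0 0 0 0 0.8;0 0 0 0 0 0 0.6;0 0 0 0 0 0 0.3;0 0 0 0 0 0 0;0 0 0 0 0 0 0;0 0 0 0 0 0 0'
python3 -m creep '0 0 -1 0 0 0 0;0 0 -2 0 0 0 0;0 0 -3 0 0 0 0;0 0 -3.3 0 0 0 0;0 0 -3.3 0 0 0 0;0 0 -3.3 0 0 0 0'
python3 - <<'E'
from h import *
w=snap('wrist','w33.png'); s=snap('side','s33.png');crop(s,(280,180,340,240),10,'s33c.png')
E
```

```text
clock: 32.92
eef_pos: [604.3, 36.3, 170.7]
tool_rot: [-3.134, -0.0, 1.574]
force: [0.1, -0.3, 0.5]
width: 14.2
clock: 33.42
eef_pos: [607.3, 34.4, 174.9]
tool_rot: [3.141, 0.0, 1.57]
force: [0.4, -0.2, -1.1]
width: 76.3
clock: 33.92
eef_pos: [607.2, 34.3, 307.1]
tool_rot: [3.14, 0.0, 1.57]
force: [0.5, -0.1, -0.0]
width: 85.6
```

View pics/w33.png

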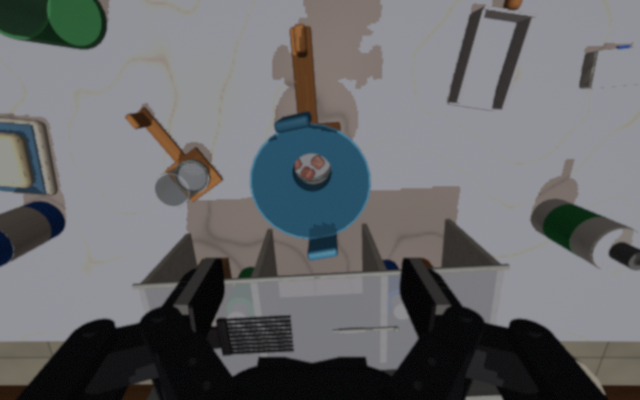

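View pics/s33c.png

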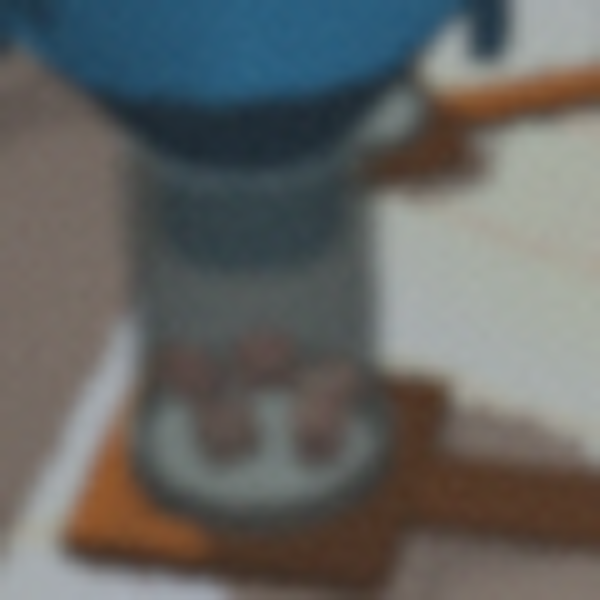

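Five chunks are visible in the jar: four from the scoop plus the stray. Before going on I'll check colour masks for any other strays.

```bash
python3 - <<'E'
from h import *
t0=cv2.imread('pics/top0.png');
s0=cv2.imread('pics/side0.png')
def blobs(bgr,name):
    lab=cv2.cvtColor(bgr,cv2.COLOR_BGR2LAB).astype(int)
    a=lab[...,1]-128;b=lab[...,2]-128
    m=((a>6)&(b<a*1.6+2)).astype(np.uint8)
    n,l,st,c=cv2.connectedComponentsWithStats(m)
    for i in range(1,n):
        if st[i,4]>=6: print(name,st[i,4],c[i].round(0),lab[l==i].mean(0).round(0)-[0,128,128])
blobs(t0,'t0')
print('stray ref',cv2.cvtColor(t0,cv2.COLOR_BGR2LAB)[194:200,180:185].mean((0,1))-[0,128,128])
t=snap('top','t34.png'); blobs(cv2.imread('pics/t34.png'),'t34')
blobs(s0,'s0')
E
```

```text
t0 19 [470. 141.] [ 61.   7. -26.]
t0 294 [308. 154.] [68.  8. 14.]
t0 8 [305. 180.] [108.   8.  12.]
t0 25 [308. 190.] [77.  9. 14.]
t0 8 [383. 188.] [106.  10.  17.]
t0 6 [315. 190.] [103.   9.  15.]
t0 56 [373. 194.] [74.  8. 13.]
t0 8 [182. 198.] [110.   8.   7.]
t0 6 [391. 204.] [108.   9.  15.]
t0 27 [394. 214.] [80.  8. 13.]
t0 9 [220. 244.] [105.   9.   7.]
t0 18 [216. 254.] [111.   8.   7.]
t0 10 [228. 256.] [105.   9.   7.]
t0 9 [218. 261.] [89.  9. 14.]
t0 18 [218. 272.] [79.  9. 14.]
t0 6 [267. 282.] [101.   9.  14.]
t0 8 [211. 284.] [102.  10.  17.]
t0 24 [213. 289.] [86.  9. 14.]
t0 7 [261. 282.] [104.  11.  19.]
t0 7 [272. 288.] [101.   9.  13.]
t0 6 [271. 292.] [107.   8.  13.]
t0 10 [274. 296.] [102.  10.  15.]
t0 46 [264. 304.] [79.  8. 13.]
t0 40 [284. 320.] [89.  9. 14.]
stray ref [123.53333333   3.46666667   5.3       ]
t34 7 [472. 139.] [ 65.   7. -27.]
t34 7 [468. 144.] [ 61.   7. -26.]
t34 36 [372. 194.] [73.  9. 14.]
t34 12 [394. 216.] [71.  8. 13.]
t34 31 [217. 267.] [85.  9. 14.]
t34 9 [215. 283.] [83.  9. 16.]
t34 9 [210. 291.] [100.   9.  15.]
t34 6 [213. 289.] [84. 10. 16.]
t34 12 [268. 301.] [81.  8. 14.]
t34 22 [261. 305.] [77.  8. 14.]
t34 31 [286. 322.] [79.  8. 14.]
s0 7 [465.  27.] [38.  7. 13.]
s0 104 [315. 128.] [ 53.  11. -32.]
s0 41 [337. 189.] [87. 11. 19.]
s0 35 [310. 195.] [94. 12. 20.]
s0 13 [323. 194.] [66.  7. 12.]
s0 369 [283. 220.] [72. 10. 16.]
s0 17 [433. 254.] [93. 10. 15.]
s0 297 [407. 276.] [95. 13. 20.]
s0 31 [322. 295.] [125.  10.  11.]
s0 62 [346. 297.] [125.  12.  11.]
s0 253 [373. 304.] [96. 13. 21.]
s0 23 [331. 300.] [145.   9.   8.]
s0 23 [342. 305.] [142.  10.   7.]
s0 55 [255. 333.] [116.  11.  11.]
s0 12 [309. 365.] [ 98.   8. -31.]
```

View pics/t34.png

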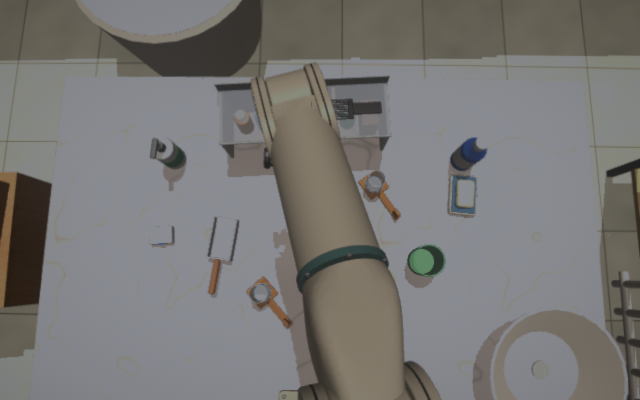

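```bash
python3 - <<'E'
from h import *
t=snap('top')
print(plane(t,[(200+513/5,130+128/5),(200+570/5,130+385/5)],189))
row([546,21,250],[3.1416,0,.216],0)
E
```

```text
[[665.76508224  45.92296562 189.        ]
 [545.48769682  17.85666579 189.        ]]
-0.330 -1.499 1.369 -0.16 0.18 77.60 0  | rows>=10.8
```

```bash
python3 -m creep '-0.33 -1.5 1.37 0 0 77.6 0;-0.33 -1.5 1.37 0 0 77.6 0;-0.33 -1.5 1.37 0 0 77.6 0;-0.33 -1.5 1.37 0 0 77.6 0;-0.33 -1.5 1.37 0 0 77.6 0;-0.33 -1.5 1.37 0 0 77.6 0;-0.33 -1.5 1.37 0 0 77.6 0;-0.33 -1.5 1.37 0 0 77.6 0;-0.33 -1.5 1.37 0 0 77.6 0;-0.33 -1.5 1.37 0 0 77.6 0'
python3 -m creep '0 0 0 0 0 5.5 0;0 0 0 0 0 5.5 0;0 0 0 0 0 5.5 0'
python3 - <<'E'
from h import *
w=snap('wrist','w35.png'); print(w['state']['eef_pos'],w['state']['tool_rot'])
row([546.5,22,161.5],[3.1416,0,.216],0)
E
```

```text
clock: 34.95
eef_pos: [546.3, 21.2, 250.3]
tool_rot: [-3.141, 0.003, 0.314]
force: [1.0, 0.7, -0.6]
width: 85.6
clock: 35.2
eef_pos: [546.5, 21.4, 250.6]
tool_rot: [3.141, 0.002, 0.227]
force: [0.1, 0.0, -1.0]
width: 85.3
[546.53591281  21.38461759 250.58814978] [3.14143344e+00 2.41752531e-03 2.27443804e-01]
0.005 -0.016 2.231 0.00 0.12 0.66 0  | rows>=2.1
```

View pics/w35.png

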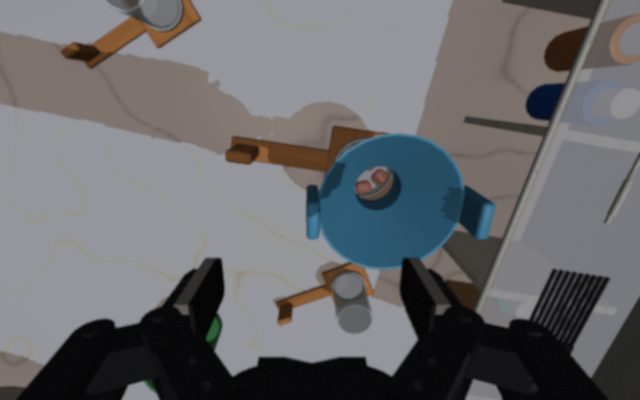

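```bash
python3 -m creep '0 0 0.6 0 0 0.7 0;0 0 1.2 0 0 0.7 0;0 0 1.8 0 0 0.7 0;0 0 2.2 0 0 0.7 0;0 0 2.22 0 0 0.7 0;0 0 2.22 0 0 0.7 0.5;0 0 2.22 0 0 0.7 1;0 0 2.22 0 0 0.7 1;0 0 2.22 0 0 0.7 1;0 0 2.22 0 0 0.7 1'
python3 -m creep '0 0 0 0 0 0 1;0 0 0 0 0 0 1;0 0 0 0 0 0 1;0 0 0 0 0 0 1'
python3 -m creep '0 0 -0.2 0 0 0 1;0 0 -0.4 0 0 0 1;0 0 -0.7 0 0 0 1;0 0 -1 0 0 0 1;0 0 -1.3 0 0 0 1;0 0 -1.6 0 0 0 1;0 0 -1.9 0 0 0 1;0 0 -2 0 0 0 1;0 0 -2 0 0 0 1'
python3 - <<'E'
from h import *
s=snap('side','s36.png');crop(s,(240,90,400,260),4.5,'s36c.png')
E
```

```text
clock: 36.08
eef_pos: [547.6, 21.3, 163.7]
tool_rot: [3.141, -0.001, 0.212]
force: [-0.4, 0.8, -1.0]
width: 25.7
clock: 36.42
eef_pos: [546.9, 21.3, 162.7]
tool_rot: [3.141, 0.001, 0.212]
force: [0.0, -0.2, -0.7]
width: 9.2
clock: 37.17
eef_pos: [548.0, 21.3, 244.3]
tool_rot: [3.141, -0.003, 0.212]
force: [0.2, -0.0, -0.7]
width: 9.0
```

View pics/s36c.png

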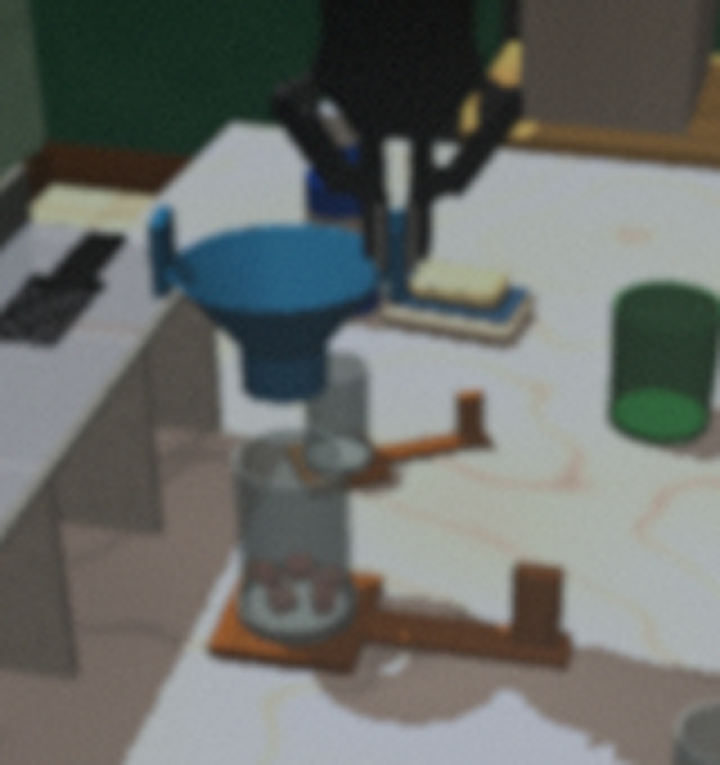

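The funnel is lifted clear and all five chunks stay in the jar. Next I'll locate the mug.

```bash
python3 - <<'E'
from h import *
t=snap('top');s=snap('side'); crop(t,(400,235,455,290),10,'t37.png'); crop(s,(365,140,410,195),10,'s37.png')
E
```

```text
(no output)
```

View pics/t37.png

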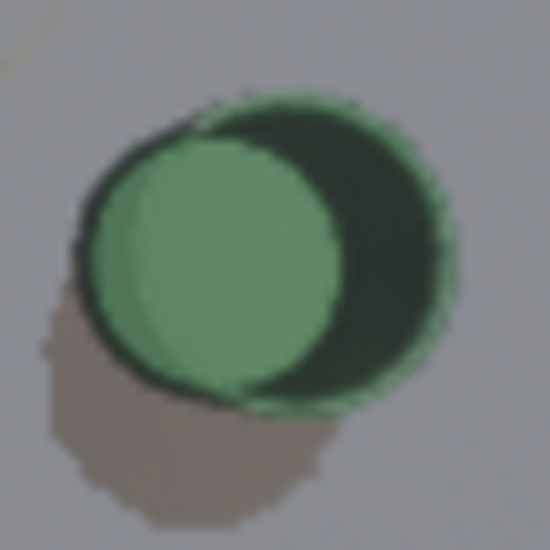

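View pics/s37.png

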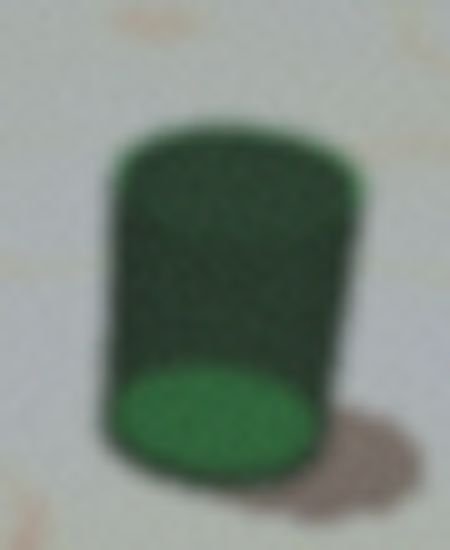

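```bash
python3 - <<'E'
from h import *
t=snap('top');s=snap('side')
print('rim',plane(t,(400+295/10-.45,235+255/10-.45),95)[0],'rim edges',plane(t,(400+457/10-.45,235+255/10-.45),95)[0],plane(t,(400+295/10-.45,235+95/10-.45),95)[0],plane(t,(400+295/10-.45,235+415/10-.45),95)[0])
print('floor',plane(t,(400+215/10-.45,235+264/10-.45),5)[0])
print('side rim',plane(s,(365+238/10-.45,140+183/10-.45),95)[0],'side floor',plane(s,(365+214/10-.45,140+418/10-.45),5)[0])
y=.212; m=np.array([429,-262.5])
st=ctrl.read_state(); print(st['eef_pos'])
j=m-62.3*np.array([np.cos(y),np.sin(y)]); print(j); row([j[0],j[1],242],[3.1416,0,y],1)
E
```

```text
rim [ 430.90203115 -262.91625079   95.        ] rim edges [ 431.22427709 -302.63998353   95.        ] [ 469.91286607 -264.01582784   95.        ] [ 392.3187786 -261.849136    95.       ]
floor [ 430.8763602 -262.9984297    5.       ]
side rim [ 429.27926231 -260.77590051   95.        ] side floor [ 430.1704015  -267.48521745    5.        ]
[546.54319618  21.20748538 241.97939457]
[ 368.09476996 -275.60888836]
-5.924 6.315 0.012 0.00 0.12 0.01 1  | rows>=8.3
```

```bash
python3 -m creep '-0.3 0.3 0 0 0 0 1;-1 1 0 0 0 0 1;-1.7 1.8 0 0 0 0 1;-2.4 2.6 0 0 0 0 1;-3.1 3.4 0 0 0 0 1;-3.8 4.1 0 0 0 0 1;-4.5 4.9 0 0 0 0 1;-5.1 5.6 0 0 0 0 1;-5.6 6.1 0 0 0 0 1;-5.85 6.32 0 0 0 0 1'
python3 -m creep '0 0 0 0 0 0 1;0 0 0 0 0 0 1;0 0 0 0 0 0 1'
python3 - <<'E'
from h import *
row([371,-276.5,240],[3.1416,0,.213],1)
s=snap('side','s38.png');crop(s,(340,60,440,210),5,'s38c.png')
E
```

```text
clock: 38.25
eef_pos: [368.4, -279.1, 242.5]
tool_rot: [3.14, 0.003, 0.206]
force: [0.5, 0.9, 0.3]
width: 8.9
clock: 38.5
eef_pos: [372.1, -274.1, 242.6]
tool_rot: [-3.141, 0.0, 0.213]
force: [0.4, 0.4, -1.5]
width: 9.1
-0.040 0.052 0.064 -0.04 0.02 0.03 1  | rows>=0.1
```

View pics/s38c.png

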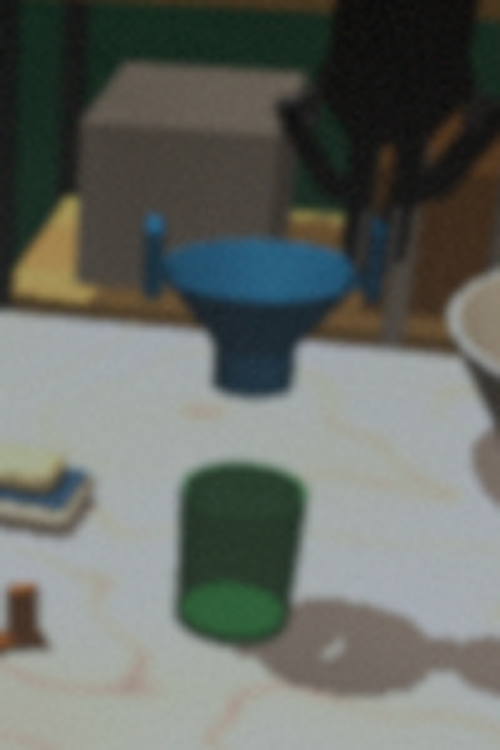

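This matches the picture from when I lifted it. I'll lower it into the mug.

```bash
python3 -m creep '-0.03 0.05 0.3 0 0 0 1;-0.03 0.05 0.7 0 0 0 1;-0.03 0.05 1.1 0 0 0 1;-0.03 0.05 1.5 0 0 0 1;-0.03 0.05 1.8 0 0 0 1;-0.03 0.05 2.1 0 0 0 1;-0.03 0.05 2.4 0 0 0 1;-0.03 0.05 2.6 0 0 0 1;-0.03 0.05 2.75 0 0 0 1;-0.03 0.05 2.85 0 0 0 1'
python3 -m creep '0 0 0.03 0 0 0 1;0 0 0.03 0 0 0 1'
python3 - <<'E'
from h import *
s=snap('side');crop(s,(340,110,440,210),6,'s39.png')
print(ctrl.read_state()['eef_pos'],ctrl.read_state()['force'])
E
```

```text
clock: 39.38
eef_pos: [371.0, -276.7, 128.3]
tool_rot: [-3.141, 0.001, 0.214]
force: [-3.2, 0.7, 9.8]
width: 8.7
clock: 39.55
eef_pos: [371.0, -277.0, 128.0]
tool_rot: [-3.142, 0.0, 0.213]
force: [-1.6, 1.3, 1.6]
width: 8.7
[ 370.93850337 -277.02342186  128.08804028] [-1.44878893 -0.05323142  2.2910144 ]
```

View pics/s39.png

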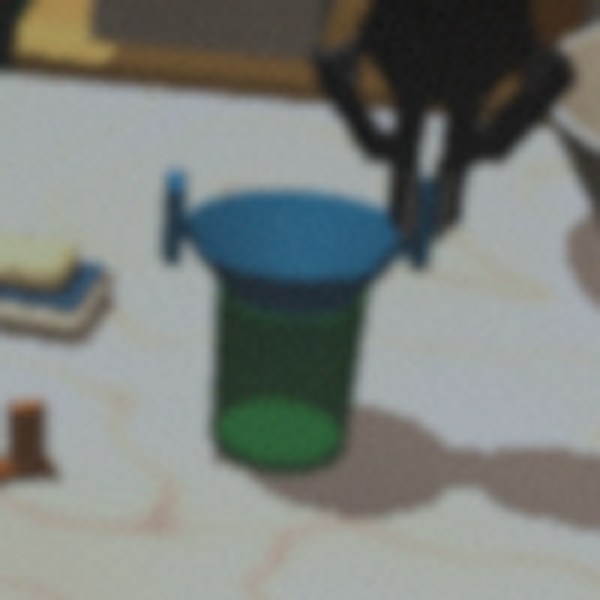

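Seated just as it was at the start. Releasing and rising.

```bash
python3 -m creep '0 0 0 0 0 0 0.9;0 0 0 0 0 0 0.7;0 0 0 0 0 0 0.4;0 0 0 0 0 0 0;0 0 0 0 0 0 0;0 0 0 0 0 0 0;0 0 0 0 0 0 0'
python3 -m creep '0 0 -0.5 0 0 0 0;0 0 -1.2 0 0 0 0;0 0 -2 0 0 0 0;0 0 -3 0 0 0 0;0 0 -3.5 0 0 0 0;0 0 -3.5 0 0 0 0'
python3 - <<'E'
from h import *
s=snap('side');crop(s,(340,110,440,210),6,'s40.png');w=snap('wrist','w40.png');t=snap('top','t40.png')
row([480,21,240],[3.1416,0,1.657],0)
E
```

```text
clock: 40.18
eef_pos: [370.8, -277.5, 127.6]
tool_rot: [3.141, 0.001, 0.212]
force: [0.1, 0.2, -0.5]
width: 80.3
clock: 40.68
eef_pos: [373.2, -279.1, 272.1]
tool_rot: [3.135, -0.006, 0.212]
force: [0.2, -0.4, -0.4]
width: 85.4
4.250 -6.705 0.677 -0.07 0.04 -82.78 0  | rows>=11.6
```

View pics/s40.png

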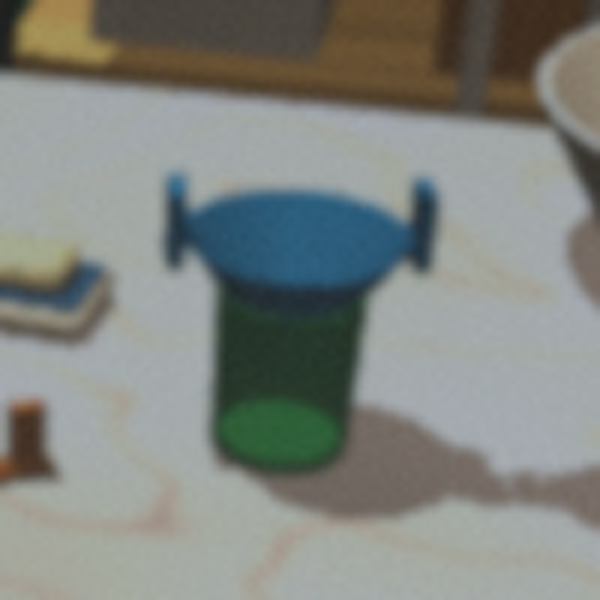

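View pics/t40.png

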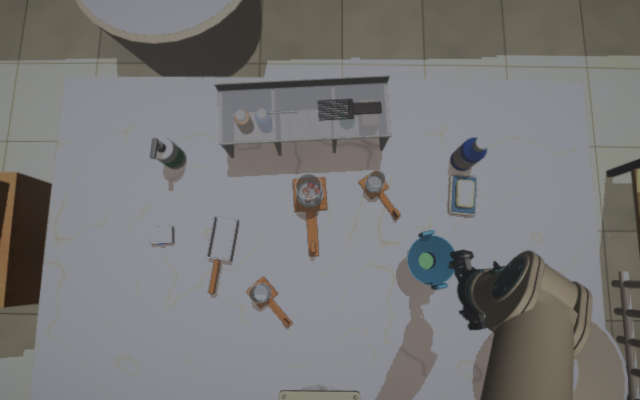

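View pics/w40.png

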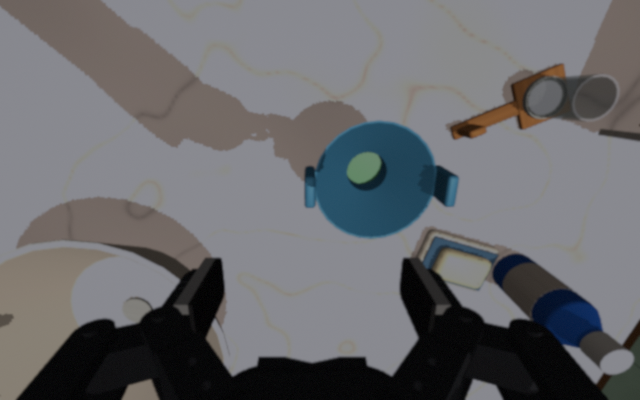

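```bash
python3 -m creep '4.25 -6.7 0.68 0 0 -82.8 0;4.25 -6.7 0.68 0 0 -82.8 0;4.25 -6.7 0.68 0 0 -82.8 0;4.25 -6.7 0.68 0 0 -82.8 0;4.25 -6.7 0.68 0 0 -82.8 0;4.25 -6.7 0.68 0 0 -82.8 0;4.25 -6.7 0.68 0 0 -82.8 0;4.25 -6.7 0.68 0 0 -82.8 0;4.25 -6.7 0.68 0 0 -82.8 0;4.25 -6.7 0.68 0 0 -82.8 0'
python3 -c "
from h import *
row([462,20.5,200],[3.1416,0,1.657],0)"
```

```text
clock: 41.67
eef_pos: [479.6, 23.0, 238.2]
tool_rot: [-3.137, -0.0, 1.473]
force: [0.3, 0.1, -0.2]
width: 85.2
-0.106 -0.428 0.958 -0.26 -0.05 -10.52 0  | rows>=1.5
```

```bash
python3 -m creep '-0.1 -0.43 0.96 -0.2 0 -10.5 0;-0.1 -0.43 0.96 -0.2 0 -10.5 0;-0.1 -0.43 0.96 -0.2 0 -10.5 0;-0.1 -0.43 0.96 -0.2 0 -10.5 0;-0.1 -0.43 0.96 -0.2 0 -10.5 0'
python3 - <<'E'
from h import *
w=snap('wrist','w41.png'); print(w['state']['eef_pos'],w['state']['tool_rot'])
s=snap('side');crop(s,(280,165,345,245),7,'s41.png')
E
```

```text
clock: 42.08
eef_pos: [463.8, 18.5, 201.9]
tool_rot: [3.138, 0.0, 1.644]
force: [-0.0, -0.2, -0.0]
width: 85.5
[463.81632953  18.4775495  201.90273126] [3.13790654e+00 5.08417209e-05 1.64355353e+00]
```

View pics/w41.png

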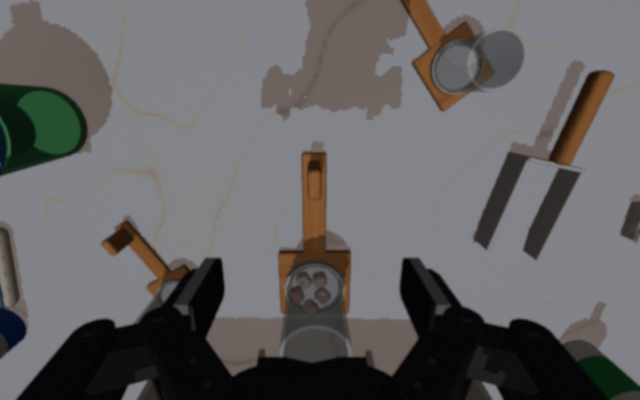

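View pics/s41.png

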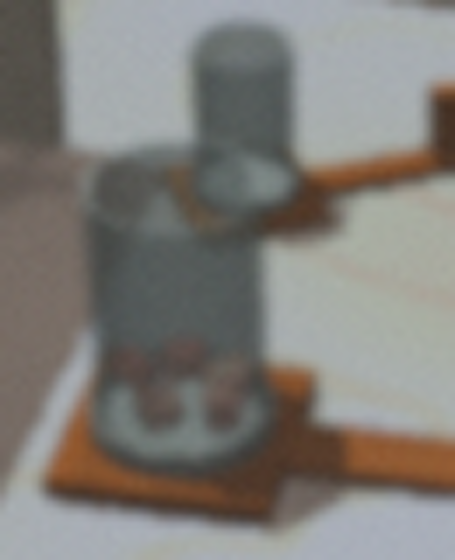

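Five chunks in the jar: wrist view (304,280), (318,281), (296,294), (320,295), (311,306). The grip top is at (315,180). I'll grasp it and slide the caddy back.

```bash
python3 -m creep '0.05 0 0.9 0 0 0 0;0.05 0 1.8 0 0 0 0;0.05 0 2.7 0 0 0 0;0.05 0 3.5 0 0 0 0;0.05 0 4.1 0 0 0 0;0.05 0 4.37 0 0 0 0;0.05 0 4.37 0 0 0 0;0.05 0 4.37 0 0 0 0.5;0.05 0 4.37 0 0 0 1;0.05 0 4.37 0 0 0 1'; python3 -m creep '0 0 0 0 0 0 1;0 0 0 0 0 0 1;0 0 0 0 0 0 1;0 0 0 0 0 0 1;0 0 0 0 0 0 1;0 0 0 0 0 0 1'
```

```text
clock: 43.02
eef_pos: [464.5, 20.3, 28.3]
tool_rot: [3.136, 0.0, 1.645]
force: [0.2, 0.2, 0.3]
width: 51.6
clock: 43.52
eef_pos: [463.8, 20.3, 27.9]
tool_rot: [3.137, 0.001, 1.646]
force: [-1.9, -0.5, 7.2]
width: 13.4
```

```bash
python3 -m creep '0 0.2 0 0 0 0 1;0 0.6 0 0 0 0 1;0 1.1 0 0 0 0 1;0 1.6 0 0 0 0 1;0 2.1 0 0 0 0 1;0.02 2.6 0 0 0 0 1;0.02 3.1 0 0 0 0 1;0.03 3.6 0 0 0 0 1;0.03 4.0 0 0 0 0 1;0.03 4.2 0 0 0 0 1'; python3 -m creep '0 0 0 0 0 0 1;0 0 0 0 0 0 1;0 0 0 0 0 0 1;0 0 0 0 0 0 0.6;0 0 0 0 0 0 0.3;0 0 0 0 0 0 0;0 0 0 0 0 0 0;0 0 0 0 0 0 0;0 0 0 0 0 0 0'; python3 -m creep '0 0 -0.6 0 0 0 0;0 0 -1.4 0 0 0 0;0 0 -2.3 0 0 0 0;0 0 -3.2 0 0 0 0;0 0 -4.1 0 0 0 0;0 0 -5 0 0 0 0;0 -1 -6 0 0 0 0;0 -2 -6 0 0 0 0;0 -3 -6 0 0 0 0;0 -3 -6 0 0 0 0'
python3 - <<'E'
from h import *
w=snap('wrist','w43.png'); print(w['state']['eef_pos'])
s=snap('side','s43.png');t=snap('top','t43.png')
E
```

```text
clock: 44.35
eef_pos: [628.3, 33.2, 27.6]
tool_rot: [-3.137, 0.002, 1.645]
force: [-11.5, -1.1, 12.9]
width: 14.0
clock: 45.1
eef_pos: [630.9, 34.0, 27.6]
tool_rot: [3.138, 0.001, 1.645]
force: [0.6, 1.1, 0.4]
width: 83.7
clock: 45.93
eef_pos: [502.8, 24.3, 267.4]
tool_rot: [-3.138, 0.003, 1.647]
force: [-0.6, -0.5, 0.4]
width: 85.6
[502.82160156  24.30068507 267.44852156]
```

View pics/s43.png

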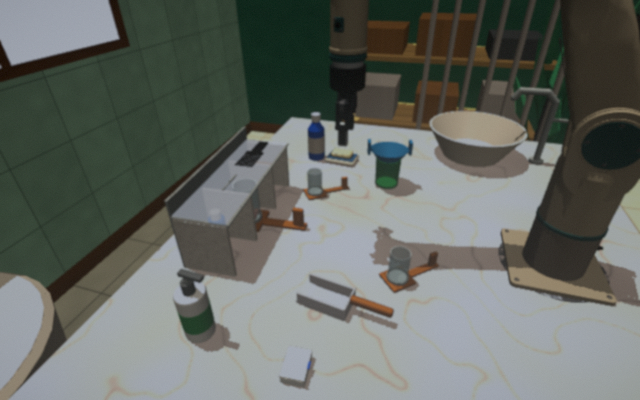

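View pics/w43.png

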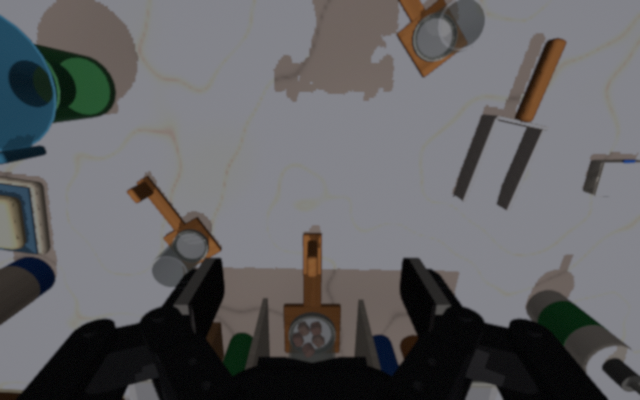

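```bash
python3 -m creep '-5 -1 0 0 0 0 0;-5 -1 0 0 0 0 0;-5 -1 0 0 0 0 0;-5 -1 0 0 0 0 0;-5 -1 0 0 0 0 0;-5 -1 0 0 0 0 0;-5 -1 0 0 0 0 0'
python3 - <<'E'
from h import *
t=snap('top','t44.png');crop(t,(210,70,400,300),3,'t44c.png')
def foot(): pass
g=plane(t,[(309.7,185.5)],63)[0]; print(g)
E
```

```text
clock: 46.67
eef_pos: [486.3, -180.5, 266.6]
tool_rot: [3.138, 0.001, 1.639]
force: [0.8, 0.3, -0.2]
width: 85.4
[619.91821597  32.60521363  63.        ]
```

View pics/t44.png

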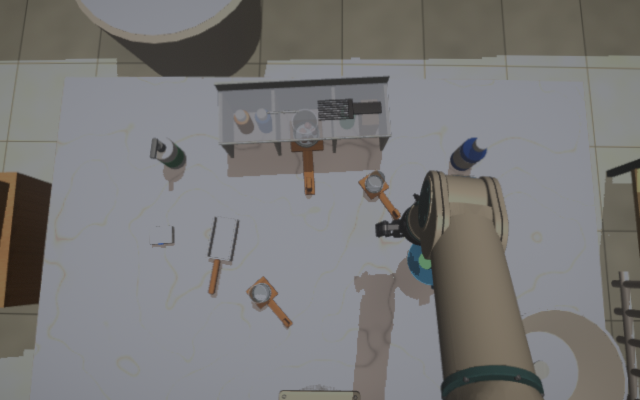

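View pics/t44c.png

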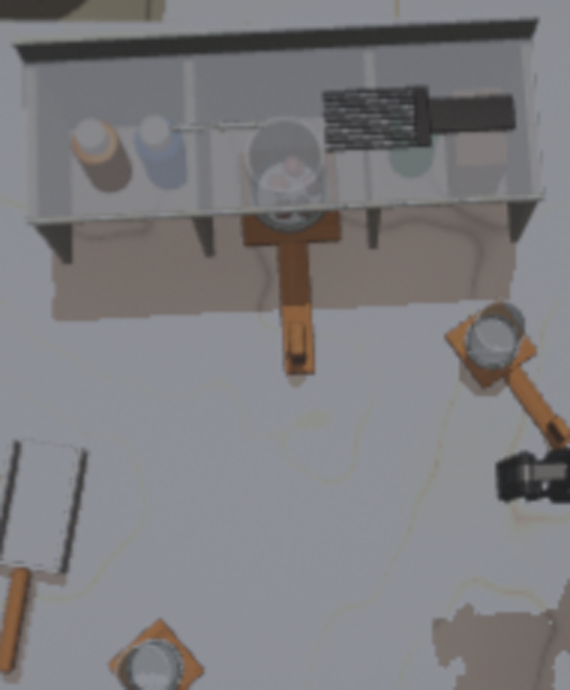

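```bash
python3 - <<'E'
from h import *
t=snap('top'); p=plane(t,(210+286/3-.33,70+155/3-.33),122)[0]
y=.0516; f=plane(t,[(218,144),(388,137)],155).mean(0); o=f[:2]+70*np.array([np.cos(y),np.sin(y)]); d=p[:2]-o
print(p,o,'ledge frame',d@[np.cos(y),np.sin(y)],d@[-np.sin(y),np.cos(y)])
print(ctrl.read_state()['clock'],ctrl.read_state()['qd'].round(3))
E
```

```text
[772.48722823  44.89841259 122.        ] [782.52283165  50.99639266] ledge frame -10.336762340266269 -5.572256381500452
46.7667 [-0.025 -0.011 -0.015  0.012 -0.     0.002  0.002]
```

The jar axis is at (-10, -6) mm in the ledge frame, inside the limits. Handing in.

```bash
python3 -c "
from cell import ctrl
print(ctrl.finish_job())"
```

```text
the job is handed in; nothing more can be done
None
```

I carried out every step of the task in order and handed the job in at about 47 s; handing in reports no verdict, so I don't know whether it passed.

- **Caddy out and funnel in:** I drew the caddy out about 165 mm by its grip and set the funnel upright in the jar's mouth.
- **Filling:** I tipped the scoop over the funnel, which emptied its 4 chunks, and set it back level on the counter. Then I dropped the one loose chunk through the funnel.
- **Putting back:** I returned the funnel to the mug and slid the caddy back under the ledge.

**Last checks:**
- **Chunks:** The wrist view showed all 5 chunks down in the jar before the slide. After it, chunks were still visible in the jar, but I did not count them again.
- **Jar:** Its axis measured about (-10, -6) mm in the ledge frame, inside the limits, and it stood upright.
- **Funnel:** It looked upright in the mug, matching its starting picture.
- **Scoop:** It looked flat and empty on the counter.
- **Soap dish and pill box:** They looked to be where they started.

No check failed. Some measurements from different cameras differed by up to about 7 mm, too little to matter here. Only one loose chunk ever appeared in the views I took. Spots behind or under the basin and deep under the ledge could not be fully seen.

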